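Latch, tug-test and turn over a porous-stone cassette

TASK

Lay the porous-stone cassette, fin up, flat into the pocket of the turn-over cradle, swing the latch bar fully closed across it and then tug the cassette firmly upwards by its fin, hardly lifting the cradle, to make sure that the latch really holds it. Once it has held, swing the cradle by its handle right over past the upright until it lies upside down on its other rest, lowering it gently and never letting it fall, so that the stone faces up for brushing. Leave it lying there, and leave the timer and the brush where they are.

Things in the scene. Friction and masses are not known exactly. Their poses are not given: they have to be found in the camera images.
- cassette: Loose aluminium cassette, 84 (x) x 92 (y) mm and 20 mm high, about 0.22 kg (0.17 to 0.29), standing on the bench with its round reddish porous stone in the underside. A black upright fin, 36 mm long along the cassette's x, 10 mm thick along its y and 32 mm tall, stands at the middle of the top (52 mm high in all); take the cassette by it. Origin: centre of the underside; z points up out of the fin. A half turn about z makes no difference.
- fin_top (a point): Centre of the fin's top edge, 52 mm above the cassette's underside; axes as the cassette's. With the latch closed, the seated cassette tugged up by its fin rises about 2 mm, then bears on the latch; from about 10 N in all the cradle itself begins to lift.
- stand: Turn-over stand fixed to the bench, grey base plate 104 (x) x 302 (y) x 8 mm, 132 mm wide at the middle, with two hinge posts 70 mm high at x = +-60 mm and two pairs of rest pillars 54 mm high at x = +-42, y = +-137 mm. Origin: centre of the base plate's underside on the bench. Its x axis is parallel to the hinge; the cradle lies on its -y side at the start and is to lie on its +y side at the end.
- cradle (a joint): Hinge angle of the dark cradle (0.8 kg without cassette) about the axis along the stand's x, 60 mm above the bench. 0: lies flat on the -y side, pocket open upwards; 1.57: stands straight up (balance point near there); 3.14: lies upside down on the +y side, its far stop. No spring: it falls to whichever side its weight hangs on; lifting it by the handle takes about 5 N.
- cradle_hinge (a point): Middle of the hinge axis, 60 mm above the bench; its axes turn with the cradle (x along the hinge; at cradle = 0 they are parallel to the stand's). In these axes: the pocket centre is at y = -74 mm, the handle at y = -177 mm, z = 0.
- pocket (a point): Centre of the pocket's floor, turning with the cradle, 53 mm above the bench at cradle = 0; axes as point cradle_hinge, z pointing out of the pocket's mouth. The pocket is 92 (x) x 100 (y) mm inside (4 mm of play all round), its walls rise 14 mm above the floor and flare to about 17 mm at their lips; the floor has a 66 mm square window. The cassette lies flat in it, sides parallel to the walls and fin along the pocket's x, its top 20 mm and fin top 52 mm above the floor.
- grab_bar (a point): Middle of the cradle's handle, a round steel bar 12 mm thick and 84 mm long parallel to the hinge, on two arms at its ends, with 42 mm of free space between it and the pocket's wall; 60 mm above the bench at cradle = 0 and 3.14, on a circle of radius 177 mm about the hinge. It may turn within a light grip.
- latch (a joint): Angle of the latch bar about its pivot, in the plane of the cradle. 0: fully closed at its stop, the bar lying straight across the cassette along the pocket's x, 2 mm above the cassette's top; up to 1.85: open, the bar swung off the pocket towards the hinge (stand +y). Starts open, 1.5 to 1.75, clear of the pocket. Stiff with friction, about 1.3 N at the knob, stays where it is left.
- latch_pivot (a point): The latch's pivot, at pocket x = +58, y = +40, z = +22 mm (underside of the bar). The bar is 10 mm wide and 6 mm thick, with an equally flat tongue that branches off 20 mm from the pivot and, closed, lies over pocket x = +33 to +43 mm from the bar to y = +6 mm; seen from above with the cradle at 0 it closes counter-clockwise. The axes turn with the bar, which runs along their -x.
- latch_knob (a point): Centre of the top of the black round knob that stands on the latch bar: 12 mm diameter, 26 mm tall above the bar, 92 mm from the pivot. With the cradle at 0 its top is 107 mm above the bench; closed, it is over pocket x = -34, y = +40 mm. The tall press stands close behind the cradle, to the right of the open knob: come to the knob from the stand's +y side or from above, not past the press.
- timer: Bystander: small white bench timer 60 x 60 x 18 mm lying between stand and cassette; origin centre of the underside.
- brush: Bystander: flat brush 38 x 165 x 13 mm with wooden handle, lying left of the stand; origin centre of the underside.

How it is judged:
On the way, in this order (a step that is already met when the one before it is completed fails the run):
1. the cassette lies flat in the pocket, fin up, the cradle still down (horizontal distance between cassette and pocket below 0.009 m and z of cassette in the frame of pocket below 0.005 m and angle between cassette's own z axis and vertical below 0.08 rad and value of joint cradle below 0.1 rad), for 0.2 s.
2. the latch bar is closed across the seated cassette (horizontal distance between cassette and pocket below 0.009 m and z of cassette in the frame of pocket below 0.005 m and angle between cassette's own z axis and vertical below 0.08 rad and value of joint latch below 0.12 rad), for 0.2 s.
3. the cassette is tugged up by the fingers against the closed latch (over 3 N on the latch) and held by it, the cradle not yet turned (contact force between cassette and latch above 3 N and contact force between the fingers and cassette above 3 N and value of joint latch below 0.15 rad and value of joint cradle below 0.3 rad), for 0.15 s.
4. the cradle, with the cassette in it, is swung past upright (value of joint cradle above 1.8 rad and distance between cassette and pocket below 0.015 m).
At the end, for the whole second after the job is handed in: The cradle lies upside down on its far rest (within 0.12 rad of its stop), the latch is still closed (within 0.15 rad), and the cassette is still in the pocket (within 15 mm of its floor centre), upside down and at rest (value of joint cradle above 3.02 rad and value of joint latch below 0.15 rad and distance between cassette and pocket below 0.015 m and angle between cassette's own z axis and vertical above 2.9 rad and linear speed of cassette below 0.02 m/s); the robot touches nothing.
It fails at once if the cradle is swung up with the latch not closed (value of joint cradle above 0.4 rad and value of joint latch above 0.25 rad).
It fails at once if the cradle is let fall (over 4 rad/s) (velocity of joint cradle above 4 rad/s or velocity of joint cradle below -4 rad/s).
It fails at once if the timer or the brush is shifted by more than 30 mm (distance of any of timer, brush from where it was at the start of the episode above 0.03 m).
It also fails if it takes over 72 s, if anything falls off the work surface, if the arm or the gripper's body presses on something with over 40 N, if the wrist force passes 120 N, or if a joint passes its speed limit or range.

ROBOT

A 7-joint arm with a two-finger parallel gripper is mounted at the origin on a cart in front of the work surface, level with it; the furniture and walls round the work are solid. World frame = base frame: x ahead of the robot, y to its left, z up, the work surface at z = 0. Lengths are in m, angles in rad, forces in N, time in s.
With the tool pointing down it reaches from about 0.4 to 0.85 m from the base axis. Payload 10.4 kg.
Tool frame: the origin (TCP) lies at the very end of the fingers, on their centre line; the grasp point (between the pads) lies 19 mm behind it; x points along the fingers, z is the direction in which the jaws open and shut, and the axes are right-handed (so a half turn about x gives the same grasp; the last joint's range is limited). The gripper opens to 85 mm and grips with 20 to 120 N. Pads are 22 mm wide; open, the fingers measure 114 mm over their backs; the gripper's body (76 mm by 85 mm) begins 54 mm behind the grasp point. The pads swing forward as they close: fully open they stand 13 mm farther back than shut.
Start: joints at [-1.359, 0.332, -0.065, 1.46, 0.022, 1.35, -0.088], TCP at [0.145, 0.608, 0.198] pointing down, gripper open.
Joint ranges: [-2.6, 2.6], [-0.5, 2.12], [-1.47, 1.34], [0.16, 2.42], [-1.27, 4.41], [0.06, 2.06], [-2.6, 2.6]. Speed limits (rad/s): [2.22, 2.22, 2.79, 2.79, 3.14, 3.14, 3.14].

INTERFACE

Orientations are given as a unit quaternion [x, y, z, w].
In Python, from workcell import readout, camera, manip gives the robot as it stands.
- The arm moves only by the shell command python3 -m inch 'ROWS' [FORCE]. ROWS is JSON, a list of rows, each a list of 3 entries, a list of its own where there are three numbers: the turn, a rotation vector about the tool's x, y, z in degrees, then the shift along the tool's x, y, z in mm, then the closure, from 0 (fully open) to 1 (shut). In form: [[[wx, wy, wz], [dx, dy, dz], hand], ...]. A call has 1 to 10 rows; each row is the pose to reach, as a shift and turn from the pose measured when the call began, along the tool's axes at that moment; what a row does not reach only later rows make up. A row lasts 1/8 s, in which the tool goes at most 62.5 mm and 10.7 degrees, less where a joint would pass 70% of its speed; a pose out of reach is approached as far as the arm can. A call with a gripper value outside its range is refused whole. The fingers move at their own pace and stop on an object; FORCE is the grip in N (left out, the last holds). Time passes only in rows, so rows that repeat a pose let the fingers close. It gives the time, the measured TCP pose, the force and the opening at its end, in the units of the state.
- readout.get_obs(): the state, without advancing time (a new reading comes with each control period).
- camera(name): name is "side" or "top"; returns a dict with "pixels" (400x640x3 uint8, red, green, blue), "range_z" (400x640 float32, m along the optical axis (not along the pixel's ray), 0 where there is no reading), "intrinsics" (3x3 intrinsics, pixels), "extrinsics" (4x4, takes a point from world to camera coordinates). Camera axes: x right, y down, z forward; pixel columns grow to the right and rows downward; lengths in m; the calibration is good to about 2 mm. A picture is of the moment at which its call begins.
- manip.hand_in(): hands the job in, once; it reports no verdict.
The state is a dict: "clock": time; "joint_pos": joint angles; "joint_velocities": joint speeds; "tau": joint torques, N m; "position": TCP position; "ee_rot": TCP orientation; "ft_force": force on the tool from outside, world axes, zero at the start; "torque": the same for the moment, N m; "grip_width": opening from 0.0 (shut) to 1.0 (fully open).
Only numpy, scipy, OpenCV 4.12 (cv2) and the standard library are available. Lean on these libraries where they do the work, as an engineer would, in place of code of your own. Each camera call takes 0.05 s, during which the arm holds its last target.

## Working session

There is one attempt and no reset: what is moved stays moved. The work goes in short steps, Python scripts to look and compute and a shell command to move; the robot and the scene stay as the last step left them, time stands still between calls to the robot, and variables do not carry over. Pictures are saved under pics/ and viewed, and the job is handed in when it is done.

```bash
ls; mkdir -p pics
python3 - <<'E'
from workcell import readout, camera, manip
import cv2,numpy as np
o=readout.get_obs()
for k,v in o.items(): print(k,np.round(v,4))
for n in("side","top"):
    c=camera(n); cv2.imwrite(f"pics/{n}0.png",c["pixels"][:,:,::-1]); np.savez(f"{n}0.npz",**c)
    print(n,c["intrinsics"],c["extrinsics"])
E
```

```text
pics
clock 0.0
joint_pos [-1.3586  0.3329 -0.0647  1.4609  0.0216  1.3499 -0.0885]
joint_velocities [ 0.0002 -0.0017  0.0005 -0.0003  0.0008  0.0002  0.0007]
tau [ 7.00000e-04 -6.25455e+01  4.93000e-02 -3.91611e+01  1.61000e-02
  1.00000e-02 -0.00000e+00]
position [0.1453 0.6074 0.1968]
ee_rot [-0.4383  0.5555  0.4377  0.5547]
ft_force [-0.5556 -0.0156  0.1559]
torque [-0.0367 -0.0138  0.0315]
grip_width 0.9988
side [[448.73844819   0.         317.4366524 ]
 [  0.         448.73844819 198.01947488]
 [  0.           0.           1.        ]] [[-0.99846819  0.05334613 -0.01467881  0.51898101]
 [ 0.03733603  0.45383286 -0.8903043  -0.02910093]
 [-0.04083256 -0.88948857 -0.45512941  1.63285485]
 [ 0.          0.          0.          1.        ]]
top [[465.37649025   0.         318.7802342 ]
 [  0.         465.37649025 195.1934548 ]
 [  0.           0.           1.        ]] [[-0.00387432 -0.99995958 -0.00811384  0.19826979]
 [-0.99738485  0.00444967 -0.07213635  0.52700172]
 [ 0.07216954  0.00781314 -0.99736178  1.33429174]
 [ 0.          0.          0.          1.        ]]
```

View pics/side0.png

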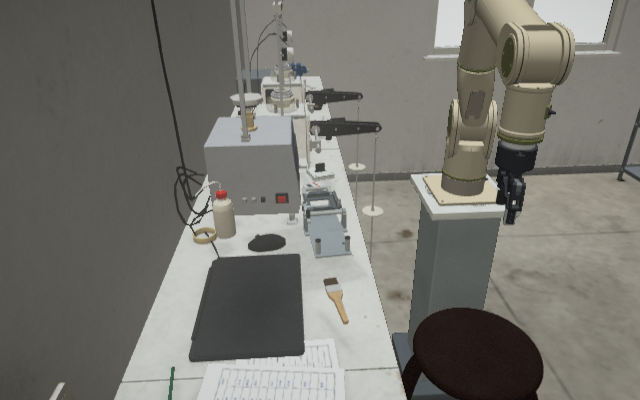

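View pics/top0.png

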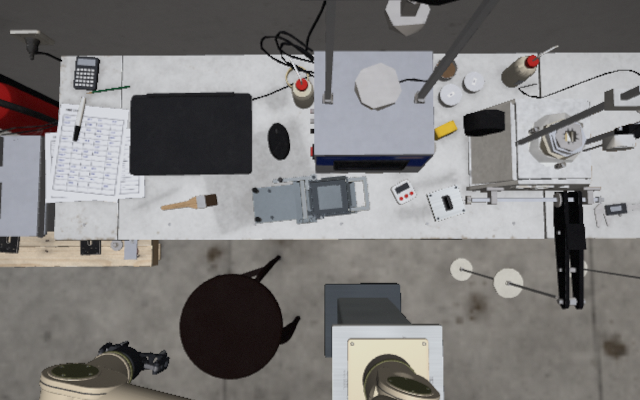

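Run:
```python
import cv2,numpy as np
im=cv2.imread("pics/top0.png")[160:250,235:475]
cv2.imwrite("pics/top0c.png",cv2.resize(im,None,fx=3.33,fy=3.33,interpolation=cv2.INTER_CUBIC))
im=cv2.imread("pics/side0.png")[140:270,270:370]
cv2.imwrite("pics/side0c.png",cv2.resize(im,None,fx=4.5,fy=4.5,interpolation=cv2.INTER_CUBIC))
```

```text
(no output)
```

View pics/top0c.png

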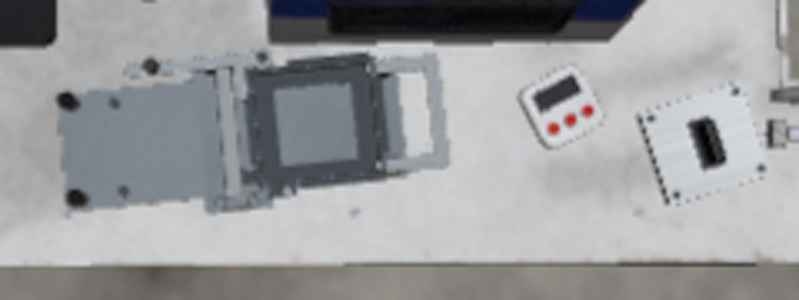

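View pics/side0c.png

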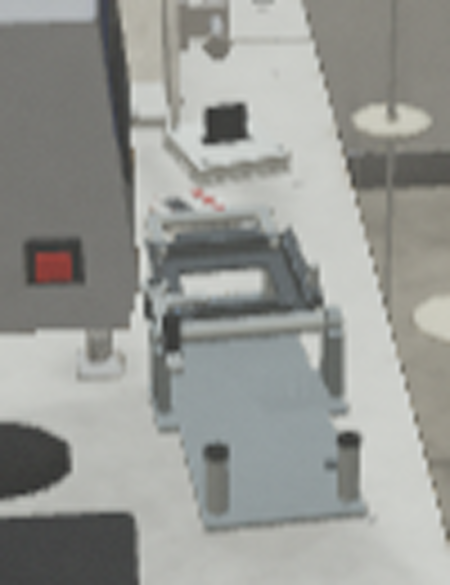

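```bash
cat > h.py <<'E'
import cv2,numpy as np
from workcell import readout,camera,manip
from scipy.spatial.transform import Rotation as R
def ray(c,px,py,z):
    K,E=c["intrinsics"],c["extrinsics"]; d=np.linalg.inv(K)@np.array([px,py,1.])
    Rt=E[:3,:3].T; o=-Rt@E[:3,3]; d=Rt@d; return o+d*(z-o[2])/d[2]
def crop(c,x0,y0,x1,y1,s,name):
    im=c["pixels"][y0:y1,x0:x1,::-1]
    im=cv2.resize(im,None,fx=s,fy=s,interpolation=cv2.INTER_CUBIC)
    for x in range((x0+9)//10*10,x1,10): 
        p=int((x-x0+.5)*s); cv2.line(im,(p,0),(p,6),(0,0,255),1); cv2.putText(im,str(x),(p-10,16),0,.35,(0,0,255))
    for y in range((y0+9)//10*10,y1,10):
        p=int((y-y0+.5)*s); cv2.line(im,(0,p),(6,p),(0,0,255),1); cv2.putText(im,str(y),(8,p+4),0,.35,(0,0,255))
    cv2.imwrite("pics/"+name,im)
def proj(c,P):
    q=c["extrinsics"][:3,:3]@np.asarray(P).T+c["extrinsics"][:3,3:4]; q=c["intrinsics"]@q; return (q[:2]/q[2]).T
E
python3 - <<'E'
from h import *
c=np.load("top0.npz")
crop(c,250,170,380,226,6,"t1.png"); crop(c,385,170,475,230,8,"t2.png")
z=c["range_z"]; E=c["extrinsics"];K=c["intrinsics"]
v,u=np.mgrid[0:400,0:640]; P=np.stack([(u-K[0,2])/K[0,0]*z,(v-K[1,2])/K[1,1]*z,z],-1)
W=(P-E[:3,3])@E[:3,:3]; np.save("W.npy",W)
h=W[...,2]
print("bench",np.median(h[225:235,300:380]))
print((h[176:222:2,252:376:4]*1000).astype(int))
E
```

```text
bench -7.195087536504528e-05
[[   3    2   -1   -3    0   -3    1    0    0    1   -2   -5   -1    3
    86   84   81    0    2    0    2    1   71   71    2    1   -2   -3
     3   -3   -1]
 [  -2   -4    1   -3    4   -2    2  102    1   79   78   78   83   74
    81   84   83    1   77   72   70   78   66   67   63   68   68   64
    66    1    0]
 [  -4    1    0   -1   -1   -3   79  104   77   82   79   83   77   57
     7   83   65   67   67   70   62   52   52   54   68   65   63   67
    70   -2   -4]
 [   0   -2   -2   -1   -2    0   81   94    0   -5    4    7   62    8
    77   67   55   55   51   53   51   51   51   50   59   13    1   -1
    66    0    3]
 [   0    4    0   -4    8 1370    4    0   -1    2   -4    7   62   66
    77   51   51   49   55   52   50   57   53   51   72   12    0   -2
    66    1    0]
 [1370    0    0    1   -4    2    3   10    3    8    5   12   65   59
    78   55   51   53    6    4    5    6   53   54   70    6   -2    1
    63    0   -2]
 [   0    9    9    7   10   10   12    3   10    8   10    3   61   60
    82   54   55   11    5 
[... 1955 characters left out ...]
 53   62   66   69   27    9   -1
    -2    1   -2]
 [   3   11    8    6   11    2    8    4   10    3    8    6    5   65
    60   64   53   65   64   67   66   70   71   73   73   -1    0    0
     2   -3    0]
 [  -3    3    9    8   10   10    4    8    6   12   10    7    2   65
     8   68   68   82   10   67   -1    4   -1    1    0   -6    5   -1
     5   -2   -6]
 [   0   54   22    6   11   11    9    1    1    6    5    5    7   65
     5    7   67   83    3   -3   -2    2    3    0    3   -5   -1    1
     0    0    0]
 [   0   58   31    4    9   10    4    4    8    0   -3    5   55   68
    63    6    9    1   -1    0    1    2   -2   -1   -1    0    1   -2
     2    5    0]]
```

View pics/t1.png

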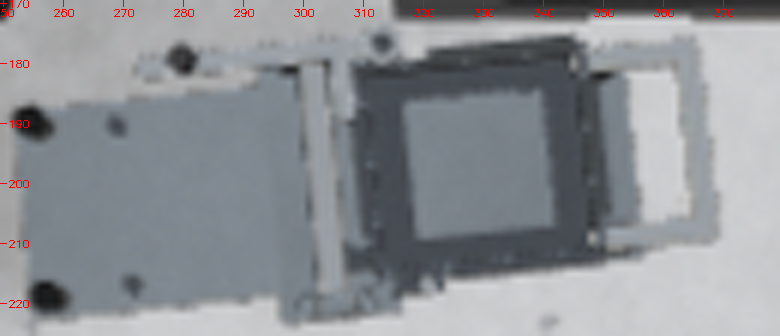

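View pics/t2.png

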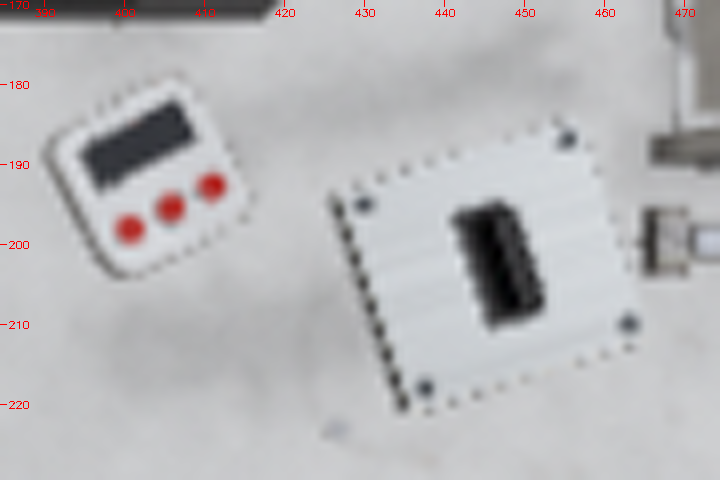

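Run:
```python
from h import *
from scipy.optimize import least_squares
c=np.load("top0.npz")
W=np.load("W.npy")
# stand: (sx,sy,z,px,py)
D=[(42,137,54,254.8,189.8),(-42,137,54,257.5,219),
(33,-74+33,52,316.7,186.5),(33,-74-33,52,340,184.5),(-33,-74-33,52,342,207.5),(-33,-74+33,52,318.7,209.5),
(0,-177,66,365.5,192.8),(58,-34,84,313,176.5)]
P=np.array([ray(c,d[3],d[4],d[2]/1000)[:2]*1000 for d in D]); S=np.array([d[:2] for d in D],float)
def f(t): 
    a=t[2]; Q=np.array([[np.cos(a),-np.sin(a)],[np.sin(a),np.cos(a)]]); return ((S@Q.T+t[:2])-P).ravel()
r=least_squares(f,[600,200,0.]); print(r.x,np.degrees(r.x[2])); print(f(r.x).reshape(-1,2).round(1))
a=r.x[2];Q=np.array([[np.cos(a),-np.sin(a)],[np.sin(a),np.cos(a)]])
w=lambda s:Q@s+r.x[:2]
print("pocket",w([0,-74]),"bar",w([0,-177]),"pivot",w([58,-34]),"hinge",w([0,0]))
k=ray(c,280,179,.107)[:2]*1000; print("knob",k, "latch ang", Q.T@(k-w([58,-34])), np.linalg.norm(k-w([58,-34])))
# cassette
cs=[ray(c,x,y,.02)[:2]*1000 for x,y in[(429.7,195),(455.2,187),(463,210),(437.5,218)]]
cs=np.array(cs);print("screws",cs,cs.mean(0)); print(np.degrees(np.arctan2(*(cs[1]-cs[0]))),np.degrees(np.arctan2(*(cs[3]-cs[0]))),[np.linalg.norm(cs[i]-cs[i-1]) for i in range(4)])
print("fin top ", ray(c,447.5,202,.052)*1000)
h=W[...,2]; m=(h>.043)&(h<.062); m[:,:438]=0;m[:,458:]=0;m[:193]=0;m[215:]=0
pp=W[m]; print(m.sum(),pp.mean(0)*1000)
m=(h>.012)&(h<.028); m[:,:422]=0;m[:,464:]=0;m[:183]=0;m[223:]=0; pp=W[m][:,:2]
print(cv2.minAreaRect((pp*1000).astype(np.float32)),pp.mean(0))
print("timer",[ray(c,x,y,.018)[:2]*1000 for x,y in[(391,189),(407,180),(416,196)]])
```

```text
[5.13375970e+02 2.39063594e+02 9.67488834e-02] 5.543302691882069
[[ 0.4  1.9]
 [-0.3  2. ]
 [-0.1 -0.2]
 [ 0.8  0.4]
 [ 0.6 -0.8]
 [-0.4 -1.1]
 [-0.2 -1.6]
 [-1.  -0.6]]
pocket [520.52422376 165.40965709] bar [530.47381984  62.89133903] pivot [574.38906458 210.82528131] hinge [513.37597027 239.06359434]
knob [566.32329234 301.11638355] latch ang [ 0.69388925 90.64799139] 90.65064712891395
screws [[ 526.93796794 -126.03469074]
 [ 549.91659849 -200.49078201]
 [ 482.96558805 -221.3525064 ]
 [ 460.12485231 -147.15462691]] [ 504.98625169 -173.75815152]
162.84873371153725 -107.54198734838782 [np.float64(70.07170701733243), np.float64(77.92128714080349), np.float64(70.12595342267632), np.float64(77.63391353653033)]
fin top  [ 504.55021406 -168.53168973   52.        ]
55 [ 503.63321259 -172.00394367   51.68442227]
((503.93048095703125, -173.67202758789062), (83.9138412475586, 94.5995101928711), 17.33226776123047) [ 0.50365033 -0.17132521]
timer [array([545.10547142, -14.35334895]), array([571.2297943, -61.3496952]), array([524.34310684, -86.66576796])]
```

```bash
cat >> h.py <<'E'
HX,HY,A=0.5134,0.2391,np.radians(5.54)
def st(x,y,z): # stand mm -> world m
    return np.array([HX+(x*np.cos(A)-y*np.sin(A))/1000,HY+(x*np.sin(A)+y*np.cos(A))/1000,z/1000])
def rel(p,yaw,cur=None):
    """rotvec deg & mm for TCP at p, pointing down, jaw axis at world yaw (deg), nearest half turn"""
    o=readout.get_obs(); T=R.from_quat(o["ee_rot"]); best=None
    for k in(0,180):
        a=np.radians(yaw+k); z=np.array([np.cos(a),np.sin(a),0]);x=np.array([0,0,-1.]);M=R.from_matrix(np.c_[x,np.cross(z,x),z])
        w=(T.inv()*M).as_rotvec(degrees=True)
        if best is None or np.linalg.norm(w)<np.linalg.norm(best): best=w
    return np.round(best,1), np.round(T.inv().apply(np.array(p)-o["position"])*1000,1)
def S():
    o=readout.get_obs(); M=R.from_quat(o["ee_rot"]).as_matrix()
    print("t",round(o["clock"],2),"p",np.round(o["position"]*1000,1) if hasattr(o["position"],"shape") else np.round(np.array(o["position"])*1000,1),"jawyaw",np.round(np.degrees(np.arctan2(M[1,2],M[0,2])),1),"x",np.round(M[:,0],3),"F",np.round(o["ft_force"],1),"w",round(float(o["grip_width"]),3),"q",np.round(o["joint_pos"],2))
E
python3 - <<'E'
from h import *
W=np.load("W.npy")
S()
for z0,z1 in((.05,.12),(.12,.2),(.2,.3),(.3,.5)):
    m=(W[...,2]>z0)&(W[...,2]<z1)&(W[...,0]>.3)&(W[...,0]<.75)&(W[...,1]>-.1)&(W[...,1]<.5)
    p=W[m]; 
    if len(p):
        print(z0,len(p)); 
        for y in np.arange(-.1,.5,.05):
            q=p[(p[:,1]>y)&(p[:,1]<y+.05)]
            if len(q): print(round(y,2),"minx",q[:,0].min().round(3),end=" | ")
        print()
s=np.load("side0.npz");z=s["range_z"];E=s["extrinsics"];K=s["intrinsics"]
v,u=np.mgrid[0:400,0:640]; P=np.stack([(u-K[0,2])/K[0,0]*z,(v-K[1,2])/K[1,1]*z,z],-1)
Ws=(P-E[:3,3])@E[:3,:3]
m=np.zeros_like(u,bool);m[115:230,205:305]=1; m&=(Ws[...,2]>.1)&(Ws[...,1]<.26)&(Ws[...,1]>0)
p=Ws[m]; print("press side",p.min(0),p.max(0),np.percentile(p,2,axis=0)); 
for y in np.arange(0,.3,.05):
   q=p[(p[:,1]>y)&(p[:,1]<y+.05)]
   if len(q): print(y,q[:,0].min(),q[:,2].max(),q[:,2].min())
for t in (proj(s,[st(0,-74,53),st(58,-34,81),st(0,-177,66),st(42,137,54),st(-42,137,54)])): print(t)
E
```

```text
t 0.1 p [145.3 607.5 196.9] jawyaw 76.5 x [-0.    -0.001 -1.   ] F [-0.1  0.4 -1.1] w 1.0 q [-1.36  0.33 -0.06  1.46  0.02  1.35 -0.09]
0.05 2126
-0.1 minx 0.586 | -0.05 minx 0.586 | 0.0 minx 0.585 | 0.05 minx 0.477 | 0.1 minx 0.468 | 0.15 minx 0.46 | 0.2 minx 0.449 | 0.25 minx 0.561 | 0.3 minx 0.559 | 0.35 minx 0.45 | 
0.12 788
-0.1 minx 0.59 | -0.05 minx 0.586 | 0.0 minx 0.585 | 0.05 minx 0.586 | 0.1 minx 0.586 | 0.15 minx 0.587 | 0.2 minx 0.589 | 
0.2 7590
-0.1 minx 0.597 | -0.05 minx 0.592 | 0.0 minx 0.594 | 0.05 minx 0.594 | 0.1 minx 0.593 | 0.15 minx 0.593 | 0.2 minx 0.598 | 
0.3 1594
-0.1 minx 0.733 | -0.05 minx 0.731 | 0.0 minx 0.694 | 0.05 minx 0.689 | 0.1 minx 0.703 | 0.15 minx 0.732 | 
press side [5.84793873e-01 3.49498071e-05 1.00133239e-01] [0.86651135 0.25980773 0.35606778] [0.5939733  0.01945464 0.104647  ]
0.0 0.5847938730659871 0.3072353426670732 0.13987871354298237
0.05 0.5854489348617367 0.32645299956401536 0.1391873355615232
0.1 0.5848976117823855 0.27529646144326275 0.10067172873340172
0.15000000000000002 0.5851464619119504 0.35606777959439867 0.10057571611387328
0.2 0.585747613535871 0.27428804514877203 0.10013323910436905
0.25 0.7881524437779334 0.18212208822267106 0.10086554580744023
[319.70548917 203.6999629 ]
[303.0213702  203.17924689]
[314.99287095 186.39884073]
[316.4614024 239.4563227]
[346.06488986 236.68263619]
```

Run:
```python
from h import *
W=np.load("W.npy"); h=W[...,2]
m=(h>.15)&(h<.3)&(W[...,0]<.75)&(W[...,0]>.59);m[:,:300]=0;m[:,:]&=True
print("press ymax",np.percentile(W[m][:,1],[95,99,100]))
for yy in range(182,216,4): print([(round(W[yy,x,1]*1000),round(h[yy,x]*1000)) for x in range(462,492,4)])
print(rel([.45,.35,.25],97)); print(rel([.5045,-.1735,.20],107.3));
```

```text
press ymax [0.18311553 0.20180281 0.20639282]
[(-227, -2), (-238, 2), (-245, 16), (-242, 61), (-249, 74), (-253, 94), (-261, 104), (-265, 121)]
[(-227, -3), (-238, 1), (-235, 46), (-239, 70), (-248, 76), (-252, 95), (-259, 109), (-265, 121)]
[(-227, -3), (-236, 6), (-241, 25), (-253, 24), (-265, 24), (-253, 91), (-255, 117), (-266, 116)]
[(-225, 2), (-237, 1), (-250, -3), (-261, -1), (-272, 3), (-282, 7), (-295, 3), (-271, 103)]
[(-224, 4), (-207, 99), (-216, 104), (-229, 98), (-240, 98), (-250, 101), (-261, 100), (-271, 101)]
[(-219, 21), (-207, 95), (-216, 104), (-232, 87), (-243, 87), (-255, 84), (-296, -2), (-269, 105)]
[(-220, 17), (-238, -3), (-248, 1), (-258, 5), (-271, 2), (-283, 1), (-296, -4), (-307, 0)]
[(-217, 25), (-235, 5), (-248, 1), (-260, -1), (-270, 4), (-281, 5), (-294, 1), (-307, -3)]
[(-226, -6), (-235, 2), (-248, -1), (-259, 1), (-271, -1), (-283, 0), (-294, 2), (-306, 1)]
(array([-20.5,  -0.1,  -0. ]), array([ -52.9, -356.2, -179.6]))
(array([-30.8,  -0.1,  -0. ]), array([  -2.2, -531. , -676. ]))
```

Run:
```python
from h import *
W=np.load("W.npy"); h=W[...,2]
c=np.load("top0.npz");s=np.load("side0.npz")
crop(s,280,110,380,190,8,"s2.png"); crop(c,425,165,525,240,8,"t3.png")
for yy in range(184,212,1): print(yy,round(W[yy,468,0]*1000),[round(h[yy,x]*1000) for x in range(456,500,2)])
z=s["range_z"];E=s["extrinsics"];K=s["intrinsics"]
v,u=np.mgrid[0:400,0:640]; P=np.stack([(u-K[0,2])/K[0,0]*z,(v-K[1,2])/K[1,1]*z,z],-1)
Ws=(P-E[:3,3])@E[:3,:3]; np.save("Ws.npy",Ws)
m=(Ws[...,2]>.03)&(Ws[...,1]<-.19)&(Ws[...,1]>-.3)&(Ws[...,0]>.4)&(Ws[...,0]<.62)
p=(Ws[m]*1000).astype(int); print(len(p)); uv=np.c_[u[m],v[m]]
print(np.c_[uv,p][::max(1,len(p)//60)])
```

```text
184 560 [-3, -1, -2, 4, 0, -4, 4, 14, 55, 13, 16, 14, 15, 15, 99, 108, 117, 119, 126, 140, 140, 149]
185 557 [22, -1, -1, -2, -2, -2, -1, 17, 12, 14, 15, 80, 86, 93, 100, 106, 112, 119, 125, 133, 140, 141]
186 554 [24, -3, -2, -3, -2, 1, 0, 46, 60, 70, 70, 76, 88, 95, 98, 109, 112, 121, 122, 130, 137, 142]
187 549 [20, 3, 1, 1, 1, 11, 30, 45, 56, 70, 74, 77, 82, 91, 98, 103, 110, 118, 120, 124, 125, 127]
188 546 [16, -2, -3, 0, -1, 9, 28, 51, 56, 61, 76, 75, 85, 92, 103, 115, 119, 117, 113, 120, 121, 119]
189 544 [23, 18, -1, 1, -1, 8, 23, 44, 56, 58, 64, 65, 75, 88, 101, 119, 119, 117, 121, 119, 118, 114]
190 540 [20, 21, 2, -3, 2, 6, 27, 25, 22, 24, 28, 24, 70, 91, 106, 117, 117, 116, 117, 118, 119, 115]
191 539 [21, 17, 0, -5, -1, 1, 3, -1, 19, 28, -1, -4, 70, 88, 98, 100, 103, 106, 106, 109, 104, 104]
192 536 [20, 17, 2, -2, 0, 4, 6, 2, -1, -2, 1, -1, 72, 74, 69, 76, 92, 100, 106, 111, 107, 5]
193 534 [23, 21, -3, -3, 2, -5, -1, -5, 3, 1, 3, 1, 1, -1, 3, 1, 91, 111, 110, 111, 102, -1]
194 531 [19, 23, -1, 2, 0, 1, -3, -3, -2, -1, -3, 3, 1, 7, 3, 3, 88, 103, 106, 108, 111, -2]
195
[... 2626 characters left out ...]
 [ 300  144  574 -255  103]
 [ 313  144  521 -269   96]
 [ 300  145  574 -261   96]
 [ 313  145  521 -272   91]
 [ 301  146  570 -260   92]
 [ 313  146  521 -273   86]
 [ 300  147  574 -252   91]
 [ 312  147  525 -273   81]
 [ 300  148  574 -254   86]
 [ 312  148  525 -278   76]
 [ 299  149  578 -252   83]
 [ 311  149  530 -254   80]
 [ 303  150  563 -256   76]
 [ 318  150  505 -201   95]
 [ 305  151  555 -243   77]
 [ 320  151  497 -204   90]
 [ 308  152  543 -242   72]
 [ 302  153  567 -244   68]
 [ 299  154  579 -243   65]
 [ 298  155  583 -243   61]
 [ 309  155  539 -243   59]
 [ 308  156  544 -239   57]
 [ 308  157  543 -247   49]
 [ 308  158  544 -235   50]
 [ 309  162  540 -235   32]]
```

View pics/s2.png

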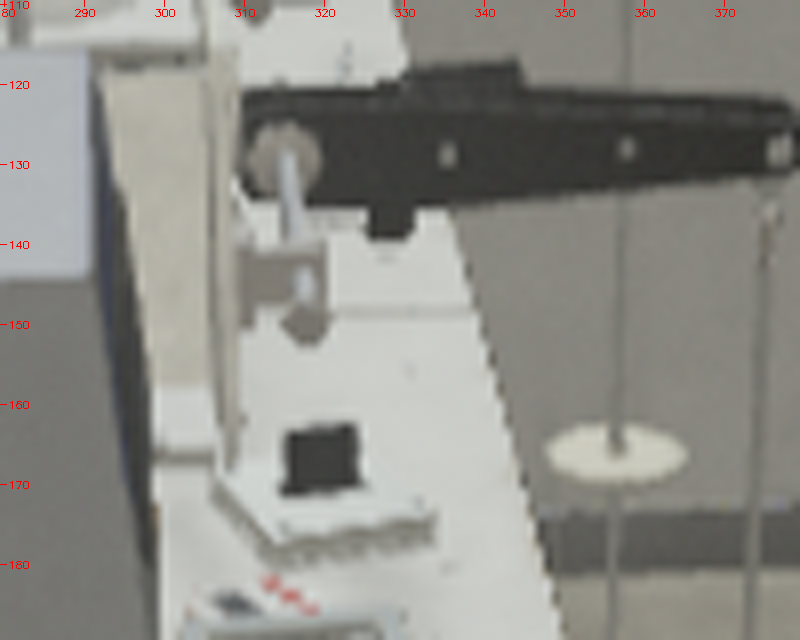

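View pics/t3.png

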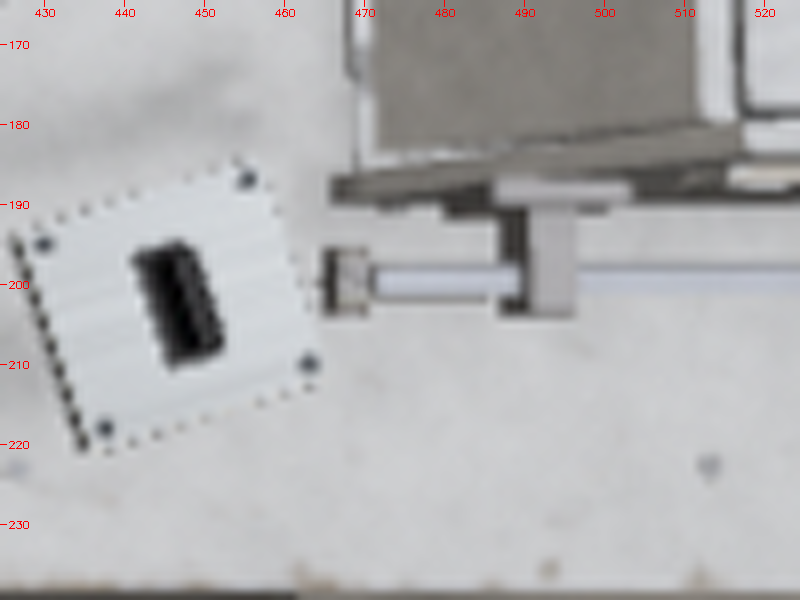

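```bash
cat >> h.py <<'E'
def rel2(p,yaw,lean=0,grasp=False):
    """lean: deg, body tips toward world +y if positive (about jaw axis)"""
    o=readout.get_obs(); T=R.from_quat(o["ee_rot"]); best=None
    for k in(0,180):
        a=np.radians(yaw+k); z=np.array([np.cos(a),np.sin(a),0]);x=np.array([0,0,-1.])
        M=R.from_rotvec(-np.radians(lean)*np.array([np.cos(np.radians(yaw)),np.sin(np.radians(yaw)),0]))*R.from_matrix(np.c_[x,np.cross(z,x),z])
        w=(T.inv()*M).as_rotvec(degrees=True)
        if best is None or np.linalg.norm(w)<np.linalg.norm(best[0]): best=(w,M)
    w,M=best; p=np.array(p,float)
    if grasp: p=p+M.apply([.019,0,0])
    if True: print("tcp",np.round(p*1000,1),"toolx",np.round(M.apply([1,0,0]),2))
    return np.round(w,1), np.round(T.inv().apply(p-o["position"])*1000,1)
E
python3 - <<'E'
from h import *
print(rel2([.42,.42,.26],17.3,0)); print(rel2([.49,-.10,.26],17.3,0))
E
```

```text
tcp [420. 420. 260.] toolx [ 0.  0. -1.]
(array([59.2, -0.1,  0. ]), array([ -63. , -310.8, -118.5]))
tcp [ 490. -100.  260.] toolx [ 0.  0. -1.]
(array([59.2, -0.1,  0. ]), array([ -62.3, -499.8, -608. ]))
```

```bash
python3 -m inch '[[[10,0,0],[-50,-30,-10],0.3],[[20,0,0],[-63,-85,-33],0.3],[[30,0,0],[-63,-140,-54],0.3],[[40,0,0],[-63,-195,-75],0.3],[[50,0,0],[-63,-250,-96],0.3],[[59,0,0],[-63,-311,-118],0.3],[[59,0,0],[-63,-335,-175],0.3],[[59,0,0],[-63,-358,-230],0.3],[[59,0,0],[-63,-381,-286],0.3],[[59,0,0],[-63,-400,-340],0.3]]'
python3 -c "
from h import *
S();print(rel2([.49,-.12,.2],17.3,0));print(rel2([.5045,-.1715,.13],17.3,12,True))"
```

```text
clock: 1.35
position: [0.4553, 0.1815, 0.2601]
ee_rot: [-0.108, 0.699, 0.107, 0.699]
ft_force: [0.8, 0.2, 1.1]
grip_width: 0.7
t 1.35 p [455.3 181.5 260.1] jawyaw 17.5 x [-0.    -0.001 -1.   ] F [0.8 0.2 1.1] w 0.7 q [-0.86 -0.01  0.38  1.72  0.01  1.43 -0.17]
tcp [ 490. -120.  200.] toolx [ 0.  0. -1.]
(array([ 0.2, -0. ,  0.1]), array([  60.5, -297.9,  -57.6]))
tcp [ 505.7 -175.3  111.4] toolx [ 0.06 -0.2  -0.98]
(array([  0.2,  -0. , -11.9]), array([ 149.1, -355.3,  -59.2]))
```

```bash
python3 -m inch '[[[0,0,0],[10,-60,-12],0.3],[[0,0,0],[20,-120,-24],0.3],[[0,0,-3],[30,-175,-35],0.3],[[0,0,-6],[45,-230,-46],0.3],[[0,0,-9],[60,-285,-55],0.3],[[0,0,-12],[90,-330,-58],0.3],[[0,0,-12],[130,-355,-59],0.3],[[0,0,-12],[149,-355,-59],0.3],[[0,0,-12],[149,-355,-59],0.3]]'
python3 -c "
from h import *
S();print(rel2([.5045,-.1718,.053],17.3,12,True))
c=camera('top');crop(c,385,150,485,230,8,'t4.png')
c=camera('side');crop(c,270,110,370,190,8,'s4.png')"
```

```text
clock: 2.48
position: [0.5044, -0.1751, 0.1102]
ee_rot: [-0.18, 0.685, 0.033, 0.705]
ft_force: [-0.0, 0.7, 0.1]
grip_width: 0.697
t 2.48 p [ 504.4 -175.1  110.2] jawyaw 17.5 x [ 0.059 -0.2   -0.978] F [-0.   0.7  0.1] w 0.697 q [-0.54  0.13  0.7   1.96  0.13  1.    0.4 ]
tcp [ 505.7 -175.6   34.4] toolx [ 0.06 -0.2  -0.98]
(array([ 0.2, -0.2,  0. ]), array([74.3, 15. ,  1.4]))
```

View pics/t4.png

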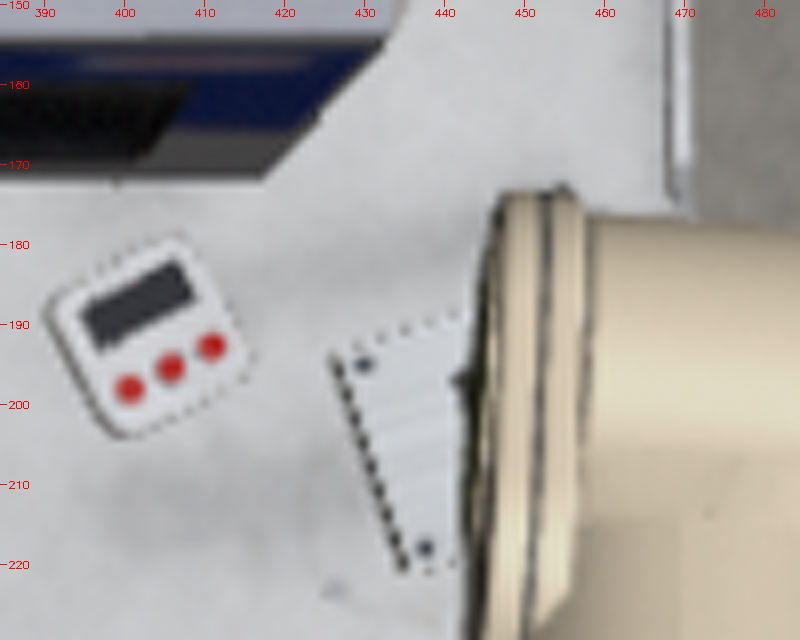

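View pics/s4.png

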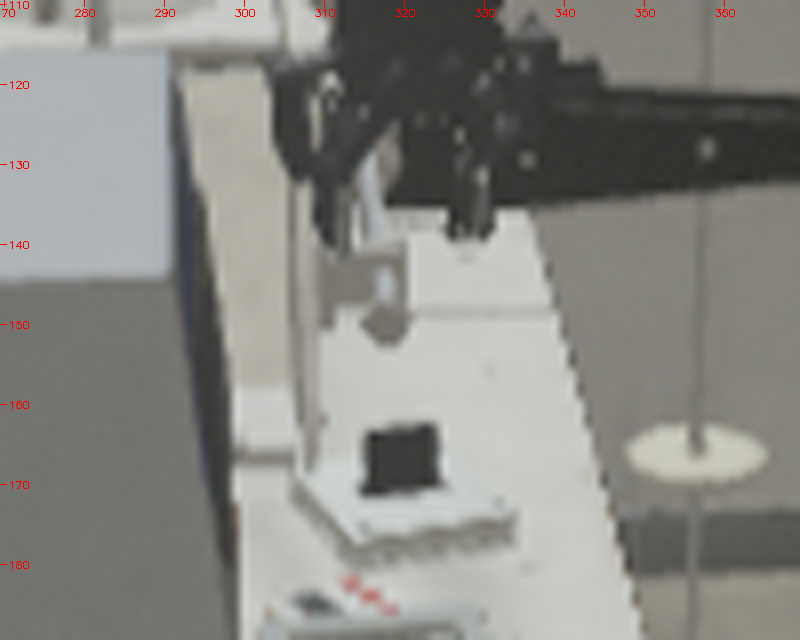

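```bash
python3 -c "
from h import *
c=camera('top');cv2.imwrite('pics/t5.png',c['pixels'][:,:,::-1])"
```

```text
(no output)
```

View pics/t5.png

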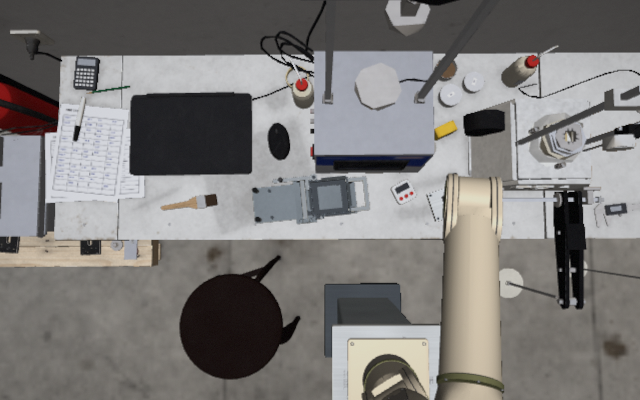

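```bash
python3 -m inch '[[[0,0,0],[25,5,0],0.3],[[0,0,0],[50,10,1],0.3],[[0,0,0],[68,14,1],0.3],[[0,0,0],[74,15,1],0.3],[[0,0,0],[74,15,1],0.3]]' 60
python3 -c "
from h import *
S()
c=camera('side');crop(c,270,110,370,190,8,'s5.png')"
```

```text
clock: 3.25
position: [0.5081, -0.175, 0.0377]
ee_rot: [-0.181, 0.683, 0.034, 0.707]
ft_force: [0.3, -0.0, 0.4]
grip_width: 0.702
t 3.25 p [ 508.1 -175.    37.7] jawyaw 17.6 x [ 0.064 -0.199 -0.978] F [ 0.3 -0.   0.4] w 0.702 q [-0.5   0.25  0.68  2.02  0.04  0.83  0.44]
```

View pics/s5.png

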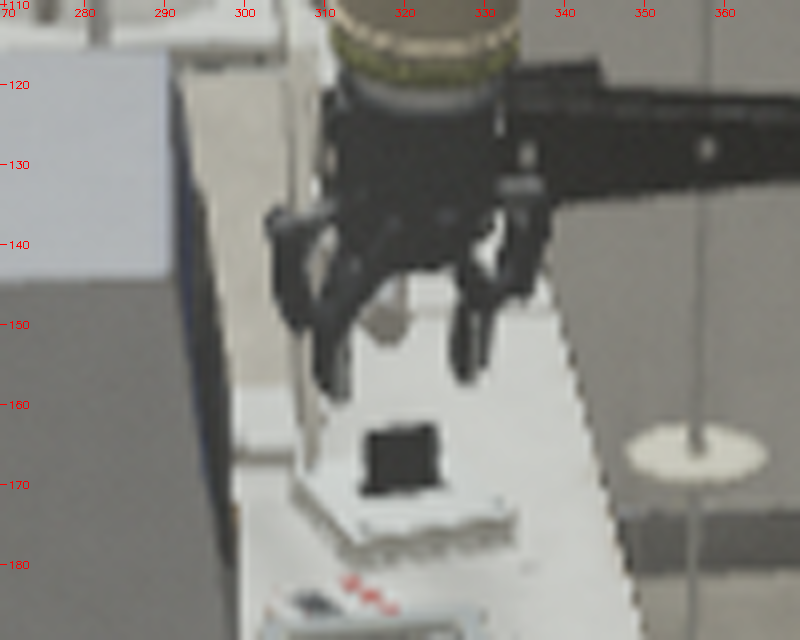

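```bash
python3 -c "
from h import *
c=camera('side');print(proj(c,[[.508,-.175,.038],[.5045,-.1735,.052],[.5045,-.1735,.02]]))
z=c['range_z'];E=c['extrinsics'];K=c['intrinsics']
v,u=np.mgrid[0:400,0:640]; P=np.stack([(u-K[0,2])/K[0,0]*z,(v-K[1,2])/K[1,1]*z,z],-1)
W=((P-E[:3,3])@E[:3,:3]*1000)
for y in range(150,162,2): print(y,W[y,311].round(),W[y,310].round(),W[y,328].round())
for y in range(160,176,2): print(y,W[y,320].round(),W[y,318].round())
"
```

```text
[[317.91495433 166.38908562]
 [318.78446729 163.18435065]
 [318.89323252 170.74733612]]
150 [ 535. -133.  123.] [ 539. -135.  122.] [ 469. -164.  109.]
152 [ 535. -132.  116.] [ 538. -144.  111.] [ 469. -164.  101.]
154 [ 535. -147.  102.] [ 539. -147.  102.] [ 469. -164.   93.]
156 [ 535. -142.   95.] [ 539. -138.   97.] [ 469. -162.   85.]
158 [ 535. -149.   85.] [ 539. -143.   87.] [ 469. -165.   76.]
160 [ 535. -149.   77.] [ 533. -350.   -6.] [ 456. -340.   -4.]
160 [ 491. -343.   -4.] [ 499. -336.   -1.]
162 [ 492. -316.   -2.] [ 501. -314.   -1.]
164 [ 500. -168.   51.] [ 508. -168.   51.]
166 [ 500. -163.   44.] [ 508. -168.   42.]
168 [ 501. -163.   36.] [ 508. -168.   34.]
170 [ 500. -171.   24.] [ 508. -166.   26.]
172 [ 501. -166.   18.] [ 509. -164.   19.]
174 [ 502. -149.   17.] [ 510. -143.   20.]
```

```bash
python3 -c "
from h import *
S()
c=camera('side');crop(c,295,120,345,180,12,'s6.png')
z=c['range_z'];E=c['extrinsics'];K=c['intrinsics']
v,u=np.mgrid[0:400,0:640]; P=np.stack([(u-K[0,2])/K[0,0]*z,(v-K[1,2])/K[1,1]*z,z],-1)
W=((P-E[:3,3])@E[:3,:3]*1000)
for y in range(120,176,2): print(y,*['%4d %4d %4d|'%tuple(W[y,x]) for x in(305,311,316,328,334)])
"
```

```text
t 3.35 p [ 508.4 -175.1   38. ] jawyaw 17.6 x [ 0.065 -0.199 -0.978] F [ 0.5 -0.5 -0.6] w 0.698 q [-0.5   0.25  0.68  2.02  0.04  0.83  0.44]
120  550 -292  189|  505 -912   -3|  515 -104  246|  474  -88  250|  419 -471  130|
122  551 -290  182|  520 -503  114|  515 -119  234|  472 -113  235|  420 -465  123|
124  551 -281  176|  521 -462  118|  516 -101  232|  473 -103  230|  420 -458  116|
126  551 -282  168|  521 -465  108|  515 -106  223|  473 -103  223|  420 -460  106|
128  551 -287  158|  522 -457  101|  516 -106  216|  473 -101  216|  420 -455   99|
130  552 -283  151|  522 -443   97|  515 -110  207|  473 -102  208|  420 -458   89|
132  552 -279  144|  522 -460   82|  516 -111  199|  472 -114  197|  445 -171  177|
134  552 -270  139|  533 -139  183|  516 -112  191|  472 -111  190|  447 -152  175|
136  555 -132  178|  533 -131  178|  515 -125  179|  470 -139  173|  446 -157  166|
138  556 -123  174|  534 -123  173|  515 -133  169|  470 -146  163|  446 -166  155|
140  556 -117  168|  529 -261  116|  515 -133  161|  470 -136  158|  446 -162  148|
142  556 -124  158|  533 -158  145
[... 693 characters left out ...]
9 -162   76|  430 -347    0|
160  555 -303   14|  535 -150   75|  507 -342   -3|  456 -338   -3|  431 -332   -2|
162  555 -285   12|  529 -319   -2|  509 -314   -1|  458 -311   -1|  433 -309   -1|
164  556 -266   11|  530 -295   -1|  515 -170   50|  459 -293   -3|  434 -299   -6|
166  557 -232   17|  531 -282   -4|  516 -162   45|  461 -266    0|  437 -263    0|
168  557 -249    0|  533 -211   16|  516 -162   36|  466 -201   18|  438 -246   -1|
170  557 -234   -1|  534 -186   18|  515 -170   24|  468 -174   21|  440 -226   -2|
172  558 -209    0|  535 -165   19|  516 -161   20|  469 -161   18|  442 -206   -2|
174  558 -194   -1|  536 -147   18|  517 -144   19|  471 -140   19|  443 -186   -2|
```

View pics/s6.png

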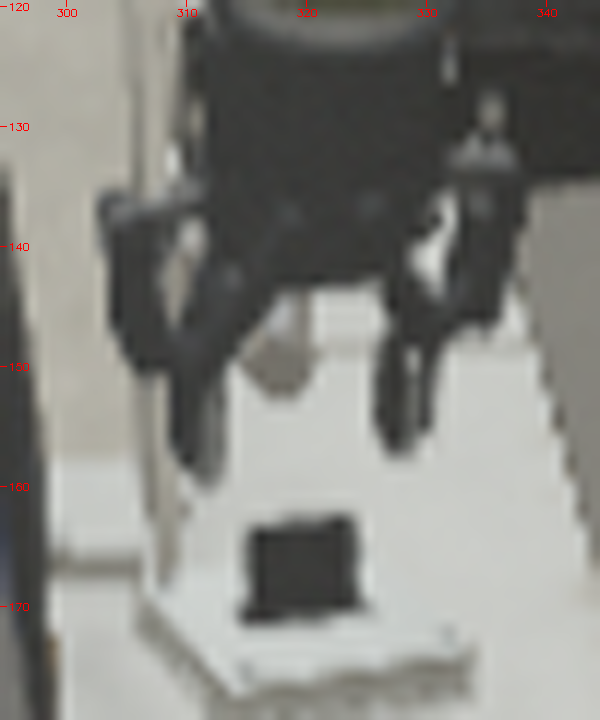

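```bash
python3 -c "
from h import *
W=np.load('Ws.npy')*1000
s=np.load('side0.npz')
crop(s,480,130,540,230,7,'s7.png')
m=(abs(W[...,0]-145)<90)&(abs(W[...,1]-607)<90)&(W[...,2]>100)
v,u=np.nonzero(m);p=W[m];i=np.argsort(p[:,2])[:25]
print(np.c_[u,v,p][i].round())
print(proj(s,[[.1453,.6074,.1968],[.1453,.6074,.2268]]))
"
```

```text
[[499. 205. 134. 563. 242.]
 [502. 205. 129. 565. 243.]
 [500. 205. 133. 565. 243.]
 [507. 225. 156. 653. 244.]
 [501. 205. 132. 566. 244.]
 [506. 225. 158. 654. 244.]
 [504. 205. 126. 568. 245.]
 [508. 225. 154. 655. 245.]
 [504. 225. 163. 654. 245.]
 [510. 225. 151. 655. 245.]
 [503. 205. 128. 569. 245.]
 [513. 225. 145. 657. 245.]
 [505. 225. 161. 656. 245.]
 [499. 204. 136. 565. 246.]
 [509. 225. 153. 657. 246.]
 [497. 204. 140. 565. 246.]
 [500. 204. 134. 566. 246.]
 [498. 204. 138. 565. 246.]
 [496. 204. 143. 566. 247.]
 [504. 204. 125. 567. 247.]
 [502. 204. 130. 567. 247.]
 [504. 224. 163. 654. 247.]
 [503. 204. 128. 567. 247.]
 [512. 225. 148. 659. 247.]
 [505. 224. 161. 655. 247.]]
[[498.99616443 232.57020025]
 [501.31600377 220.86246142]]
```

View pics/s7.png

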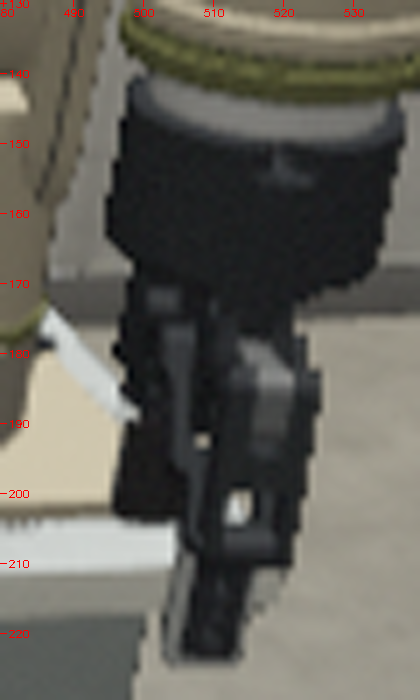

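```bash
python3 -m inch '[[[0,0,0],[0,0,0],0.5],[[0,0,0],[0,0,0],0.7],[[0,0,0],[0,0,0],0.7],[[0,0,0],[0,0,0],0.7]]' 20
python3 -c "
from h import *
S()
c=camera('side');crop(c,295,120,345,180,12,'s8.png')"
```

```text
clock: 3.9
position: [0.5083, -0.1751, 0.038]
ee_rot: [-0.181, 0.683, 0.034, 0.707]
ft_force: [0.5, -0.1, 0.4]
grip_width: 0.3
t 3.9 p [ 508.3 -175.1   38. ] jawyaw 17.6 x [ 0.065 -0.199 -0.978] F [ 0.5 -0.1  0.4] w 0.3 q [-0.5   0.25  0.68  2.02  0.04  0.83  0.44]
```

View pics/s8.png

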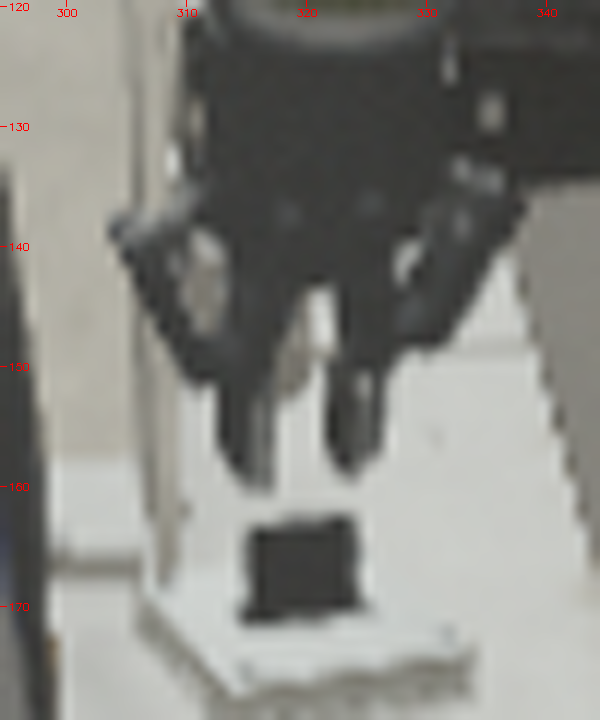

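```bash
python3 -c "
from h import *
print(rel2([.52,-.155,.11],17.3,12));print(rel2([.45,-.06,.06],5.5,0));"
```

```text
tcp [ 520. -155.  110.] toolx [ 0.06 -0.2  -0.98]
(array([0.2, 0.2, 0.1]), array([-73.7,   0.2,  17.4]))
tcp [450. -60.  60.] toolx [ 0.  0. -1.]
(array([12. ,  1.4, 12. ]), array([-48.3, 119.9, -20.8]))
```

```bash
python3 -m inch '[[[0,0,0],[-50,0,0],0.7],[[0,0,0],[-80,30,0],1],[[4,0,4],[-90,70,-5],1],[[8,1,8],[-85,110,-15],1],[[12,1.4,12],[-60,118,-21],1],[[12,1.4,12],[-48,120,-21],1],[[12,1.4,12],[-48,120,-21],1]]'
python3 -c "
from h import *
S()
c=camera('side');np.savez('s9.npz',**c);crop(c,280,120,360,200,8,'s9.png')
c=camera('top');np.savez('t9.npz',**c)
crop(c,380,170,480,240,8,'t9.png')"
```

```text
clock: 4.82
position: [0.4495, -0.0604, 0.0592]
ee_rot: [-0.035, 0.707, 0.033, 0.706]
ft_force: [-0.2, -0.2, 0.7]
grip_width: -0.0
t 4.83 p [449.5 -60.4  59.2] jawyaw 5.6 x [-0.002 -0.003 -1.   ] F [-0.2 -0.2  0.7] w -0.0 q [-0.63  0.09  0.7   2.09 -0.06  0.99  0.2 ]
```

View pics/s9.png

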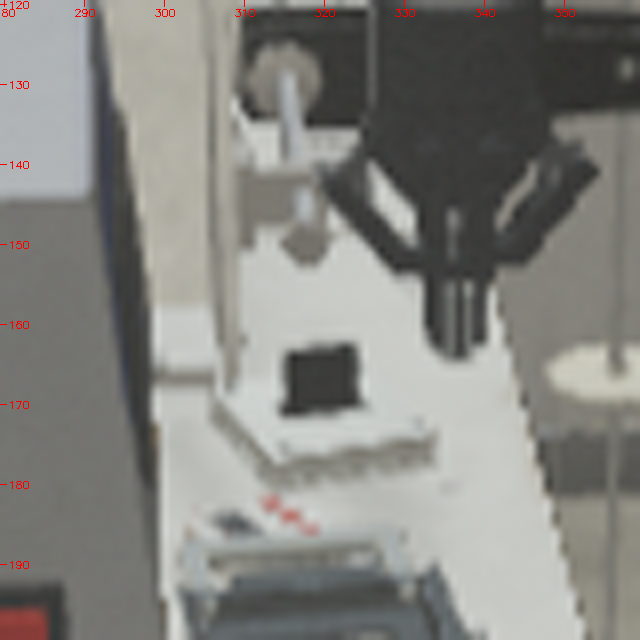

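View pics/t9.png

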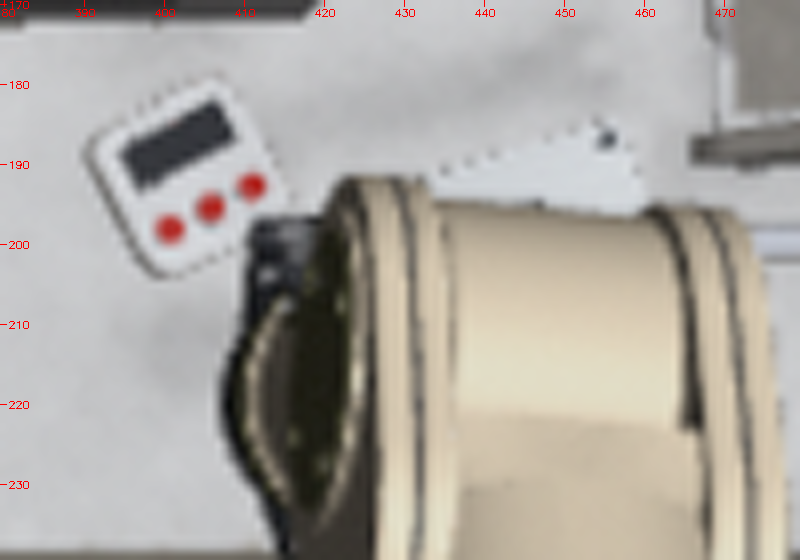

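```bash
python3 -c "
from h import *
c=np.load('s9.npz')
print(proj(c,[[.4495,-.0604,.0592],[.4495,-.0604,.0592+.03]]))
z=c['range_z'];E=c['extrinsics'];K=c['intrinsics']
v,u=np.mgrid[0:400,0:640]; P=np.stack([(u-K[0,2])/K[0,0]*z,(v-K[1,2])/K[1,1]*z,z],-1)
W=((P-E[:3,3])@E[:3,:3]*1000)
for y in range(150,167): print(y,*['%4d %4d %4d|'%tuple(W[y,x]) for x in range(331,342)])
"
```

```text
[[335.50298551 172.74682696]
 [335.53313192 165.17109002]]
150  434 -451   -2|  461  -66  145|  460  -44  154|  456  -50  151|  453  -43  154|  448  -52  150|  444  -65  145|  441  -49  151|  438  -48  152|  435  -45  153|  431  -48  151|
151  466  -53  147|  462  -53  147|  460  -45  150|  457  -39  152|  452  -49  148|  449  -43  150|  443  -65  141|  442  -44  149|  438  -47  148|  435  -45  149|  430  -57  144|
152  467  -43  147|  462  -53  143|  459  -50  144|  456  -50  144|  452  -51  143|  449  -44  146|  444  -59  140|  441  -50  143|  438  -50  143|  434  -47  144|  431  -45  145|
153  467  -45  142|  462  -54  138|  459  -54  138|  456  -42  143|  452  -50  140|  449  -48  141|  444  -54  138|  442  -47  141|  438  -45  141|  434  -53  138|  431  -42  142|
154  466  -50  137|  463  -50  136|  459  -51  136|  456  -46  138|  453  -37  141|  448  -50  136|  444  -58  133|  442  -46  137|  438  -48  136|  435  -42  139|  430  -54  134|
155  439 -386    0|  434 -399   -5|  459  -54  131|  456  -50  132|  452  -48  133|  448  -50  132|  444  -60  128|  441  -50  132|  438  -50
[... 1318 characters left out ...]
  442 -306   -4|  438 -296    0|  455  -57   99|  452  -45  104|  448  -52  100|  444  -52  100|  441  -49  101|  437  -50  101|  434  -48  101|  405 -293    0|
164  447 -287   -1|  443 -293   -3|  439 -285    0|  434 -297   -5|  452  -53   96|  449  -43  101|  445  -48   98|  441  -50   97|  414 -285   -1|  410 -283    0|  406 -283   -1|
165  448 -276   -1|  443 -283   -4|  440 -271    0|  436 -272    0|  452  -52   93|  448  -51   93|  444  -54   92|  441  -53   92|  415 -276   -2|  412 -266    1|  406 -278   -3|
166  449 -265    0|  445 -268   -2|  441 -263    0|  436 -267   -2|  432 -266   -1|  429 -264   -1|  424 -270   -3|  420 -267   -2|  416 -262    0|  412 -263   -1|  408 -259    0|
```

```bash
cat >> h.py <<'E'
OFF=.031
_rel2=rel2
def rel2(p,yaw,lean=0,grasp=False):
    a=np.radians(yaw);k=np.array([np.cos(a),np.sin(a),0])
    x=R.from_rotvec(-np.radians(lean)*k).apply([0,0,-1.])
    return _rel2(np.array(p)+OFF*x,yaw,lean,grasp)
E
python3 -c "
from h import *
print(rel2([.5045,-.1718,.12],17.3,12,True));print(rel2([.5045,-.1718,.053],17.3,12,True))"
```

```text
tcp [ 507.6 -181.7   71.1] toolx [ 0.06 -0.2  -0.98]
(array([-11.7,  -1.2, -11.9]), array([ -10.7, -126.8,   45.2]))
tcp [ 507.6 -181.7    4.1] toolx [ 0.06 -0.2  -0.98]
(array([-11.7,  -1.2, -11.9]), array([  56.3, -126.6,   45.2]))
```

```bash
python3 -m inch '[[[-2,0,-2],[-20,-20,10],0.5],[[-5,0,-5],[-20,-60,25],0.3],[[-9,-1,-9],[-18,-100,40],0.3],[[-11.7,-1.2,-12],[-11,-127,45],0.3],[[-11.7,-1.2,-12],[-11,-127,45],0.3],[[-11.7,-1.2,-12],[15,-127,45],0.3],[[-11.7,-1.2,-12],[40,-127,45],0.3],[[-11.7,-1.2,-12],[56,-127,45],0.3],[[-11.7,-1.2,-12],[56,-127,45],0.3]]'
python3 -c "
from h import *
S()
c=camera('side');crop(c,295,120,345,180,12,'s10.png');print(rel2([.5045,-.1718,.053],17.3,12,True))"
```

```text
clock: 6.05
position: [0.507, -0.1815, 0.004]
ee_rot: [-0.18, 0.685, 0.032, 0.706]
ft_force: [0.4, 0.1, 0.8]
grip_width: 0.697
t 6.05 p [ 507.  -181.5    4. ] jawyaw 17.3 x [ 0.06  -0.201 -0.978] F [0.4 0.1 0.8] w 0.697 q [-0.5   0.33  0.7   2.03 -0.03  0.76  0.49]
tcp [ 507.6 -181.7    4.1] toolx [ 0.06 -0.2  -0.98]
(array([ 0. , -0.1,  0.1]), array([0.7, 0.3, 0. ]))
```

View pics/s10.png

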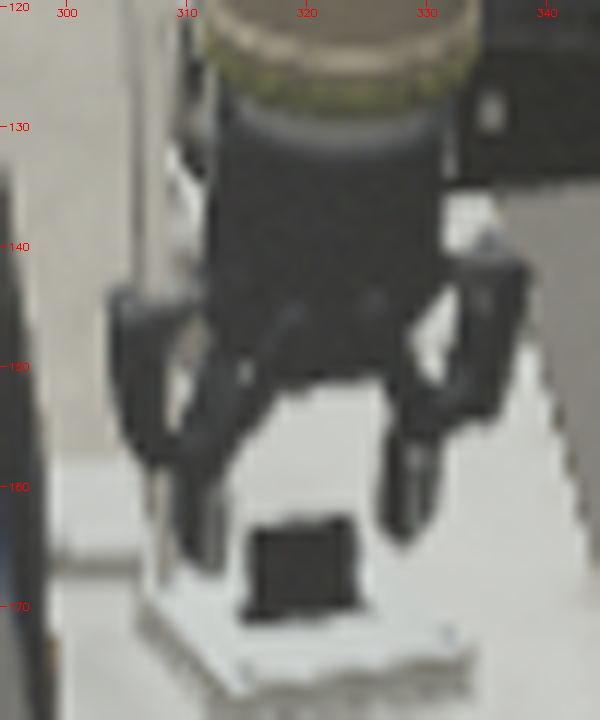

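```bash
python3 -m inch '[[[0,0,0],[4,0,0],0.3],[[0,0,0],[4,0,0],0.45],[[0,0,0],[4,0,0],0.7],[[0,0,0],[4,0,0],0.7],[[0,0,0],[4,0,0],0.7],[[0,0,0],[4,0,0],0.7]]' 50
python3 -c "
from h import *
S()
c=camera('side');crop(c,295,120,345,180,12,'s11.png')"
```

```text
clock: 6.85
position: [0.5081, -0.1826, 0.0015]
ee_rot: [-0.18, 0.684, 0.032, 0.706]
ft_force: [-2.9, 0.9, 6.1]
grip_width: 0.405
t 6.85 p [ 508.1 -182.6    1.5] jawyaw 17.3 x [ 0.062 -0.201 -0.978] F [-2.9  0.9  6.1] w 0.405 q [-0.49  0.33  0.7   2.03 -0.04  0.75  0.5 ]
```

View pics/s11.png

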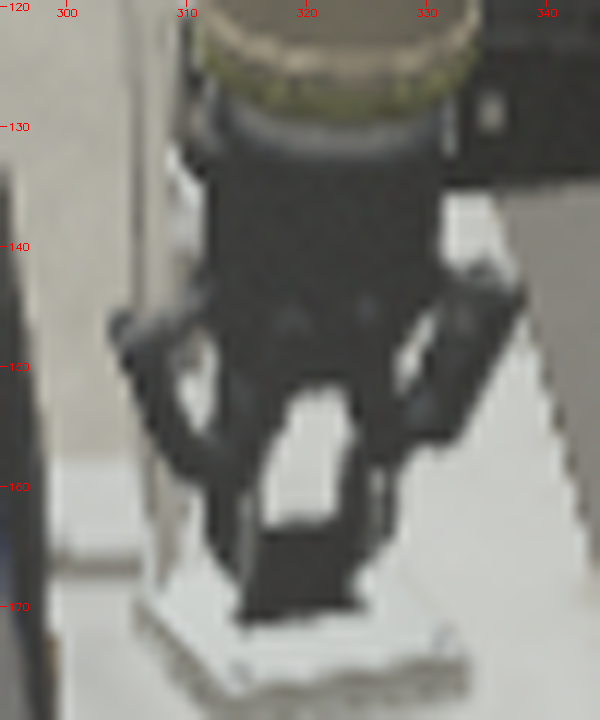

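```bash
cat >> h.py <<'E'
P0=np.array([.5081,-.1826,.0015]);Q0=R.from_quat([-0.18,0.684,0.032,0.706]);C0=np.array([.5045,-.1735,0])
def cas(x,y,z,yaw,base=(P0,Q0,C0,17.3)):
    P,Q,C,y0=base
    o=readout.get_obs(); T=R.from_quat(o["ee_rot"]); D=R.from_euler('z',yaw-y0,degrees=True)
    p=np.array([x,y,z])/1000+D.apply(P-C)
    print((T.inv()*(D*Q)).as_rotvec(degrees=True).round(1).tolist(),(T.inv().apply(p-np.array(o["position"]))*1000).round(1).tolist())
E
python3 -c "
from h import *
cas(503,-170,10,17.3);cas(500,-160,30,17.3);cas(500,-110,70,17.3);cas(500,-60,110,15);cas(500,0,120,12);cas(505,60,120,10);cas(512,120,115,7);cas(520.5,165.4,105,5.5);
"
```

```text
[-0.0, 0.0, -0.0] [-10.6, 1.6, -0.4]
[-0.0, 0.0, -0.0] [-32.4, 7.6, -0.3]
[-0.0, 0.0, -0.0] [-81.5, 45.9, 14.5]
[2.2, 0.5, -0.0] [-130.6, 84.1, 29.0]
[5.1, 1.1, -0.0] [-152.5, 138.0, 46.3]
[7.1, 1.5, -0.0] [-164.2, 192.6, 68.6]
[10.0, 2.2, -0.0] [-170.9, 247.7, 92.6]
[11.5, 2.5, -0.0] [-169.7, 289.7, 114.0]
```

```bash
python3 -m inch '[[[0,0,0],[-11,2,0],0.7],[[0,0,0],[-32,8,0],0.7],[[0,0,0],[-57,26,7],0.7],[[0,0,0],[-82,46,14],0.7],[[0,0,0],[-106,65,22],0.7],[[2,0.5,0],[-131,84,29],0.7],[[2,0.5,0],[-131,84,29],0.7]]' 50
python3 -c "
from h import *
S()
c=camera('side');crop(c,280,110,360,190,8,'s12.png')
cas(500,0,120,12);cas(505,60,120,10);cas(512,120,115,7);cas(520.5,165.4,105,5.5);"
```

```text
clock: 7.78
position: [0.5044, -0.0669, 0.1135]
ee_rot: [-0.168, 0.686, 0.021, 0.707]
ft_force: [0.4, -0.6, -2.1]
grip_width: 0.403
t 7.78 p [504.4 -66.9 113.5] jawyaw 15.4 x [ 0.057 -0.201 -0.978] F [ 0.4 -0.6 -2.1] w 0.403 q [-0.78  0.1   0.71  1.97  0.17  1.06  0.12]
[3.2, 0.7, -0.0] [-20.7, 54.1, 14.8]
[5.2, 1.1, -0.0] [-32.6, 109.4, 35.1]
[8.1, 1.8, -0.0] [-39.5, 165.2, 57.3]
[9.6, 2.1, -0.0] [-38.4, 207.9, 77.2]
```

View pics/s12.png

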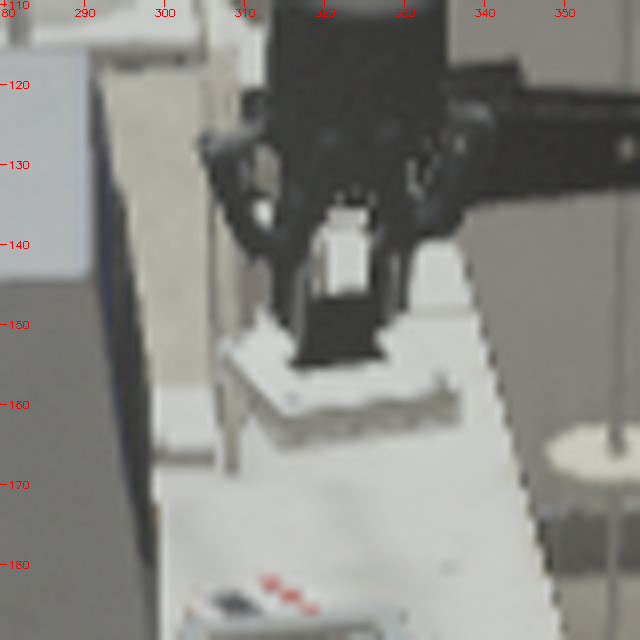

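```bash
python3 -m inch '[[[3,0.7,0],[-21,54,15],0.7],[[5,1,0],[-33,109,35],0.7],[[8,1.8,0],[-40,165,57],0.7],[[9.6,2.1,0],[-38,208,77],0.7],[[9.6,2.1,0],[-38,208,77],0.7],[[9.6,2.1,0],[-38,208,77],0.7]]'
python3 -c "
from h import *
S()
c=camera('side');np.savez('s13.npz',**c);crop(c,270,130,370,230,7,'s13.png')
c=camera('top');crop(c,280,150,400,230,6,'t13.png')"
```

```text
clock: 8.57
position: [0.5199, 0.1553, 0.1044]
ee_rot: [-0.11, 0.701, -0.041, 0.704]
ft_force: [-7.2, 1.8, -2.6]
grip_width: 0.405
t 8.57 p [519.9 155.3 104.4] jawyaw 5.6 x [ 0.015 -0.211 -0.977] F [-7.2  1.8 -2.6] w 0.405 q [-0.98  0.31  0.56  1.77  0.04  1.18 -0.35]
```

View pics/s13.png

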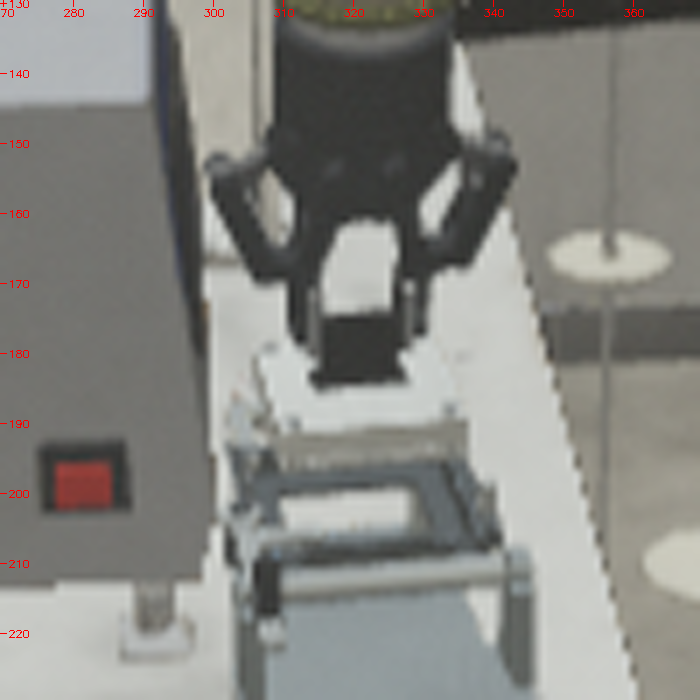

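View pics/t13.png

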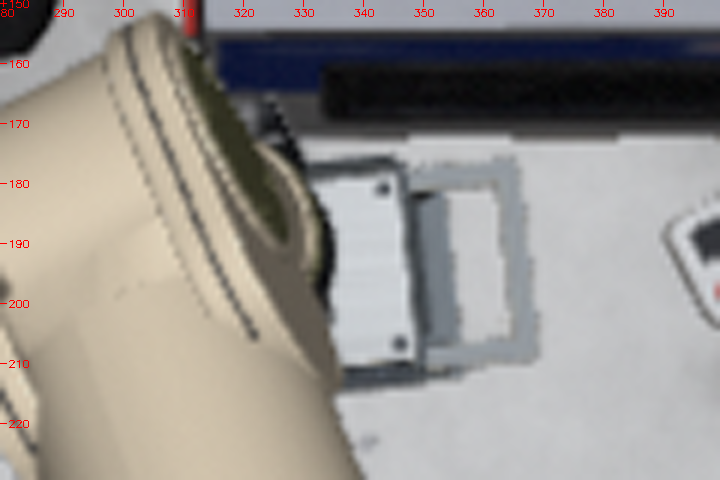

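```bash
python3 -c "
from h import *
c=np.load('top0.npz')
for x in(300,400,450,470): print(ray(c,x,238,0))
cas(500,155,107,5.5);cas(490,100,115,5.5);cas(470,-20,110,5.5);cas(465,-130,60,5.5);cas(465,-130,8,5.5);cas(465,-130,1,5.5)
"
```

```text
[0.4035859  0.25181639 0.        ]
[ 0.40249715 -0.04117181  0.        ]
[ 0.40195418 -0.18728519  0.        ]
[ 0.40173726 -0.24565969  0.        ]
[0.0, -0.3, 0.0] [-2.2, -8.3, -19.0]
[0.0, -0.3, 0.0] [1.4, -62.6, -34.3]
[0.0, -0.3, 0.0] [31.3, -176.4, -65.8]
[0.0, -0.3, 0.0] [103.3, -272.3, -81.0]
[0.0, -0.3, 0.0] [154.1, -261.4, -80.7]
[0.0, -0.3, 0.0] [160.9, -259.9, -80.7]
```

```bash
python3 -m inch '[[[0,0,0],[-3,-8,-19],0.7],[[0,0,0],[-2,-50,-32],0.7],[[0,0,0],[14,-110,-48],0.7],[[0,0,0],[30,-172,-65],0.7],[[0,0,0],[60,-222,-73],0.7],[[0,0,0],[103,-272,-81],0.7],[[0,0,0],[130,-267,-81],0.7],[[0,0,0],[154,-261,-81],0.7],[[0,0,0],[158,-260,-81],0.7],[[0,0,0],[158,-260,-81],0.7]]'
python3 -c "
from h import *
S()
cas(465,-130,0,5.5)"
```

```text
clock: 9.93
position: [0.4661, -0.1397, 0.0057]
ee_rot: [-0.109, 0.701, -0.041, 0.704]
ft_force: [-0.2, -0.0, -2.3]
grip_width: 0.403
t 9.93 p [ 466.1 -139.7    5.7] jawyaw 5.5 x [ 0.014 -0.211 -0.977] F [-0.2 -0.  -2.3] w 0.403 q [-0.66  0.26  0.77  2.11  0.04  0.81  0.15]
[0.0, -0.3, 0.1] [4.1, 0.9, 0.6]
```

```bash
python3 -m inch '[[[0,0,0],[5,1,0],0.7],[[0,0,0],[5,1,0],0.7],[[0,0,0],[5,1,0],0.45],[[0,0,0],[5,1,0],0.35],[[0,0,0],[5,1,0],0.35],[[0,0,0],[-40,-8,0],0.35],[[0,0,0],[-80,-17,0],0.35]]'
python3 -c "
from h import *
S()
c=camera('side');crop(c,290,110,370,190,8,'s14.png')
print(rel2([.44,-.13,.17],95.5,0))"
```

```text
clock: 10.8
position: [0.4663, -0.1396, 0.0886]
ee_rot: [-0.109, 0.701, -0.042, 0.703]
ft_force: [0.8, 0.2, -0.1]
grip_width: 0.652
t 10.8 p [ 466.3 -139.6   88.6] jawyaw 5.5 x [ 0.013 -0.212 -0.977] F [ 0.8  0.2 -0.1] w 0.652 q [-0.74  0.09  0.82  2.05  0.17  1.01  0.08]
tcp [ 440. -130.  139.] toolx [ 0.  0. -1.]
(array([89.5,  9.6,  9.6]), array([-47.5,   3.1, -28. ]))
```

View pics/s14.png

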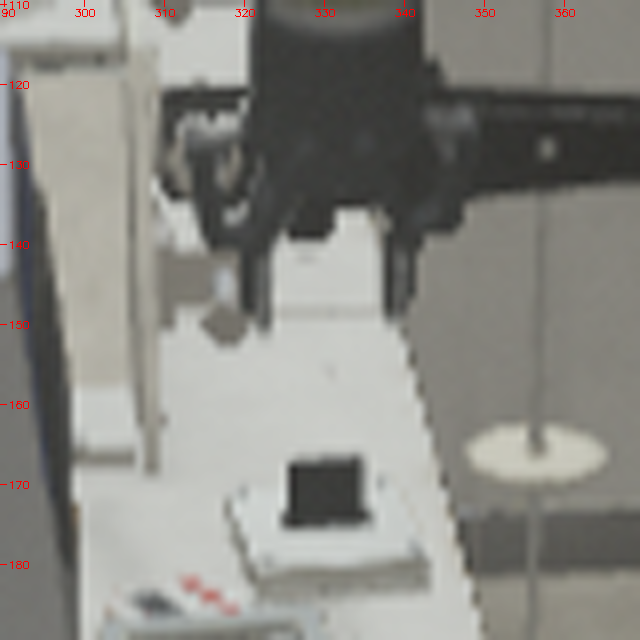

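```bash
python3 -c "
from h import *
c=camera('side')
print(ray(c,330.2,167.3,.052),ray(c,329.9,175.2,.02),proj(c,[[.465,-.13,.052],[.465,-.135,.052],[.465,-.125,.02]]))
o=readout.get_obs();T=R.from_quat(o['ee_rot'])
a=np.radians(95.5)
for a in np.radians([95.5,275.5]):
  z=np.array([np.cos(a),np.sin(a),0]);x=np.array([0,0,-1.]);M=R.from_matrix(np.c_[x,np.cross(z,x),z]);print((T.inv()*M).as_rotvec(degrees=True).round(1))
for f in (.25,.5,.75): 
  pass
"
```

```text
[ 0.46353399 -0.12921773  0.052     ] [ 0.46488451 -0.12740205  0.02      ] [[329.79920348 167.23245958]
 [329.69707176 166.71714233]
 [329.91890761 175.45773136]]
[-89.7  -9.5   9.5]
[89.6  9.5  9.5]
```

```bash
python3 -c "
from h import *
print(rel2([.4645,-.130,.14],95.5,0))"; python3 -m inch '[[[-10,-1,1],[-20,0,-4],0.5],[[-20,-2,2],[-20,0,-4],0.5],[[-30,-3,3],[-20,0,-4],0.5],[[-40,-4,4],[-20,5,-4],0.5],[[-50,-5,5],[-20,5,-4],0.5],[[-60,-6,6],[-20,5,-4],0.5],[[-70,-7.5,7.5],[-20,5,-4],0.5],[[-80,-8.5,8.5],[-20,5,-4],0.5],[[-89.7,-9.5,9.5],[-20,5,-4],0.5],[[-89.7,-9.5,9.5],[-20,5,-4],0.5]]'
python3 -c "
from h import *
S()
print(rel2([.4645,-.130,.07],95.5,0));print(rel2([.4645,-.130,.028],95.5,0))"
```

```text
tcp [ 464.5 -130.   109. ] toolx [ 0.  0. -1.]
(array([89.6,  9.5,  9.5]), array([-19.7,   5.9,  -3.7]))
clock: 12.15
position: [0.4642, -0.1313, 0.1089]
ee_rot: [0.523, -0.476, -0.523, -0.475]
ft_force: [0.7, 0.3, 0.1]
grip_width: 0.497
t 12.15 p [ 464.2 -131.3  108.9] jawyaw 95.4 x [-0.001 -0.002 -1.   ] F [0.7 0.3 0.1] w 0.497 q [-0.63  0.1   0.87  1.98 -0.08  1.1   1.93]
tcp [ 464.5 -130.    39. ] toolx [ 0.  0. -1.]
(array([-0.1, -0.1, -0.1]), array([69.9, -0.5,  1.4]))
tcp [ 464.5 -130.    -3. ] toolx [ 0.  0. -1.]
(array([-0.1, -0.1, -0.1]), array([111.9,  -0.6,   1.5]))
```

```bash
python3 -m inch '[[[0,0,0],[40,0,1],0.5],[[0,0,0],[80,0,1],0.5],[[0,0,0],[104,0,1],0.5],[[0,0,0],[110,0,1],0.6],[[0,0,0],[110,0,1],1],[[0,0,0],[110,0,1],1],[[0,0,0],[110,0,1],1],[[0,0,0],[110,0,1],1]]' 50
python3 -c "
from h import *
S()
c=camera('side');np.savez('s15.npz',**c);crop(c,290,110,370,190,8,'s15.png')"
```

```text
clock: 13.15
position: [0.4647, -0.1305, -0.0002]
ee_rot: [0.524, -0.476, -0.523, -0.476]
ft_force: [-4.1, 1.3, 7.7]
grip_width: 0.104
t 13.15 p [ 4.647e+02 -1.305e+02 -2.000e-01] jawyaw 95.4 x [ 0.001 -0.002 -1.   ] F [-4.1  1.3  7.7] w 0.104 q [-0.54  0.31  0.81  2.07 -0.29  0.87  2.1 ]
```

View pics/s15.png

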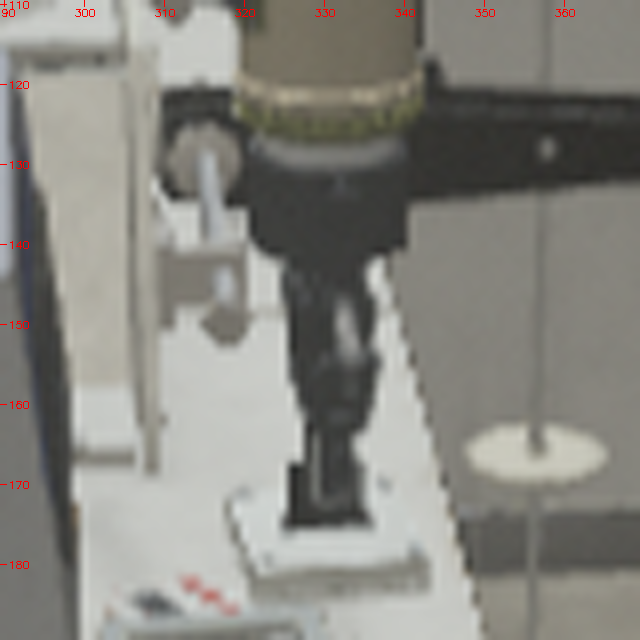

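```bash
cat >> h.py <<'E'
B2=(np.array([.4647,-.1305,-.0002]),R.from_quat([0.524,-0.476,-0.523,-0.476]),np.array([.4645,-.1305,0]),5.45)
E
python3 -c "
from h import *
for a in [(465,-130,50),(467,-80,110),(475,-20,115),(485,40,115),(500,100,112),(512,150,108),(520.5,165.4,100)]: cas(*a,5.54,B2)
"
```

```text
[-0.1, -0.0, -0.0] [-50.0, -0.6, 0.4]
[-0.1, -0.0, -0.0] [-110.1, -7.3, 49.9]
[-0.1, -0.0, -0.0] [-115.2, -21.0, 108.9]
[-0.1, -0.0, -0.0] [-115.3, -36.6, 167.7]
[-0.1, -0.0, -0.0] [-112.3, -57.2, 226.0]
[-0.1, -0.0, -0.0] [-108.4, -73.9, 274.6]
[-0.1, -0.0, -0.0] [-100.4, -83.8, 289.2]
```

```bash
python3 -m inch '[[[0,0,0],[-50,0,0],1],[[0,0,0],[-105,-4,20],1],[[0,0,0],[-112,-14,75],1],[[0,0,0],[-115,-28,132],1],[[0,0,0],[-114,-45,190],1],[[0,0,0],[-111,-63,242],1],[[0,0,0],[-108,-76,275],1],[[0,0,0],[-100,-84,289],1],[[0,0,0],[-100,-84,289],1],[[0,0,0],[-100,-84,289],1]]'
python3 -c "
from h import *
S()
c=camera('side');np.savez('s16.npz',**c);crop(c,280,150,360,220,8,'s16.png')
c=camera('top');crop(c,280,150,400,230,6,'t16.png')
for z in (100,80,66,53,52): cas(520.5,165.4,z,5.54,B2)"
```

```text
clock: 14.45
position: [0.5209, 0.1632, 0.0995]
ee_rot: [0.523, -0.477, -0.522, -0.476]
ft_force: [0.5, 0.3, -2.6]
grip_width: 0.1
t 14.45 p [520.9 163.2  99.5] jawyaw 95.3 x [ 0.    -0.002 -1.   ] F [ 0.5  0.3 -2.6] w 0.1 q [-0.97  0.27  0.68  1.82 -0.19  1.11  1.43]
[-0.3, -0.0, -0.0] [-0.0, 0.2, 1.8]
[-0.3, -0.0, -0.0] [20.0, 0.2, 1.8]
[-0.3, -0.0, -0.0] [34.0, 0.2, 1.8]
[-0.3, -0.0, -0.0] [47.0, 0.2, 1.8]
[-0.3, -0.0, -0.0] [48.0, 0.2, 1.8]
```

View pics/s16.png

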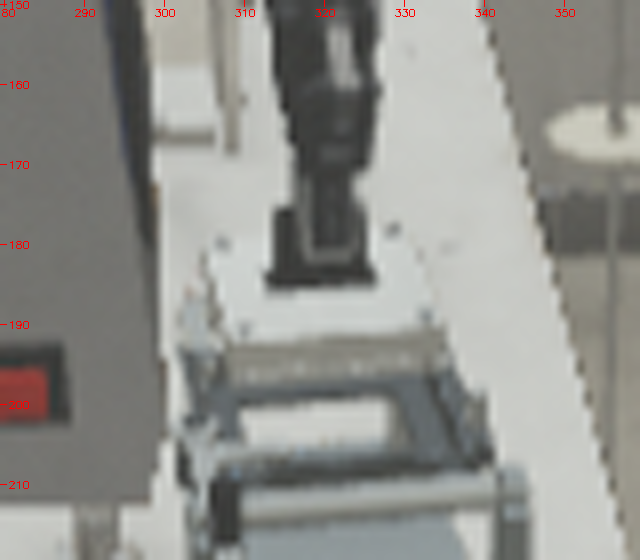

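View pics/t16.png

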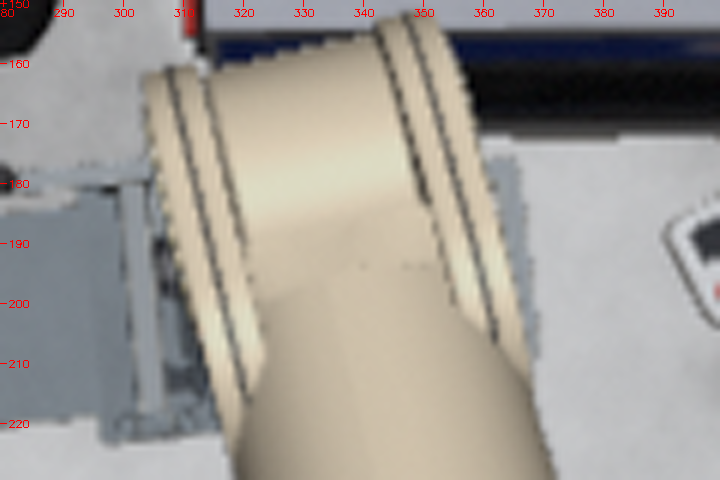

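```bash
python3 -c "
from h import *
c=np.load('s16.npz')
def loc(x,y,z,cx=520.5,cy=163.6,yaw=5.4):
    a=np.radians(yaw);return [(cx+x*np.cos(a)-y*np.sin(a))/1e3,(cy+x*np.sin(a)+y*np.cos(a))/1e3,z/1e3]
im=c['pixels'][:,:,::-1].copy();s=8;x0,y0=280,150
im=cv2.resize(im[150:220,280:360],None,fx=s,fy=s,interpolation=cv2.INTER_CUBIC)
def poly(P,col):
    q=((proj(c,P)-[x0,y0]+.5)*s).astype(int);cv2.polylines(im,[q.reshape(-1,1,2)],True,col,1)
poly([loc(42,46,120),loc(-42,46,120),loc(-42,-46,120),loc(42,-46,120)],(0,0,255))
poly([loc(42,46,100),loc(-42,46,100)],(0,0,255))
for X in[(33,33),(46,50)]:
  z=53 if X[0]==33 else 67
  poly([st(X[0],-74+X[1],z),st(-X[0],-74+X[1],z),st(-X[0],-74-X[1],z),st(X[0],-74-X[1],z)],(0,200,0))
poly([st(-55,0,66),st(55,0,66)],(255,0,0))
poly([st(-36,-177,66),st(36,-177,66)],(255,0,0))
cv2.imwrite('pics/s17.png',im)"
```

```text
(no output)
```

View pics/s17.png

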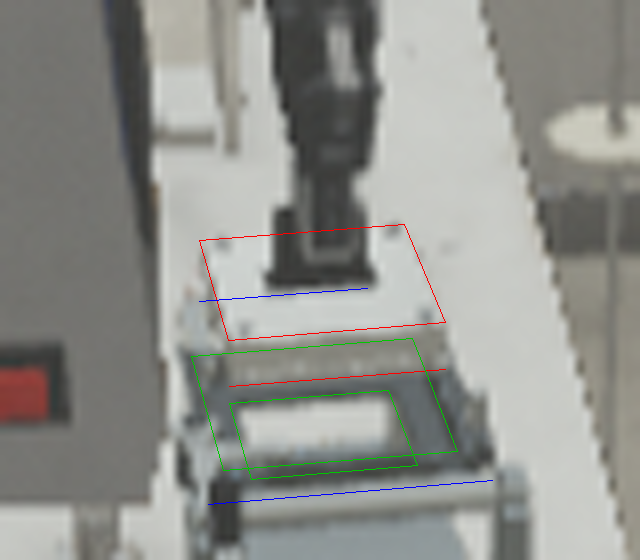

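```bash
python3 -c "
from h import *
c=np.load('side0.npz')
s=8;x0,y0=290,180
im=c['pixels'][y0:250,x0:360,::-1].copy()
im=cv2.resize(im,None,fx=s,fy=s,interpolation=cv2.INTER_CUBIC)
def poly(P,col):
    q=((proj(c,P)-[x0,y0]+.5)*s).astype(int);cv2.polylines(im,[q.reshape(-1,1,2)],True,col,1)
for X,z in[((33,33),53),((46,50),70)]:
  poly([st(X[0],-74+X[1],z),st(-X[0],-74+X[1],z),st(-X[0],-74-X[1],z),st(X[0],-74-X[1],z)],(0,200,0))
poly([st(-60,0,0),st(-60,0,70)],(255,0,0))
poly([st(-42,137,0),st(-42,137,54)],(255,0,0))
poly([st(42,137,0),st(42,137,54)],(255,0,0))
poly([st(52,151,8),st(-52,151,8)],(255,0,0))
poly([st(-42,-177,66),st(42,-177,66)],(0,0,255))
cv2.imwrite('pics/s18.png',im)"
```

```text
(no output)
```

View pics/s18.png

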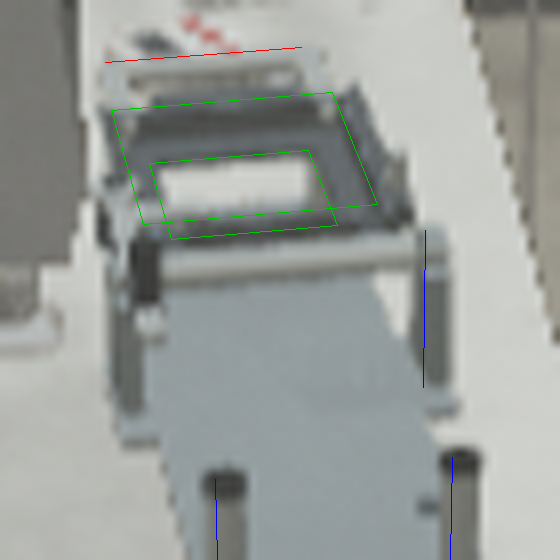

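```bash
python3 -c "
from h import *
c=np.load('top0.npz')
a=np.radians(5.6)
for px,py,lx,ly in[(343.5,180.8,35,-39),(346,206.8,-35,-39)]:
  p=ray(c,px,py,.1245)[:2]*1000; print(p, p-[lx*np.cos(a)-ly*np.sin(a),lx*np.sin(a)+ly*np.cos(a)])
"
```

```text
[558.75997457 128.62572397] [520.12128248 164.02419107]
[488.75975191 122.47218813] [519.78697782 164.70145822]
```

```bash
sed -i 's/^HX,HY,A=.*/HX,HY,A=0.5104,0.2393,np.radians(5.54)/' h.py; python3 -c "
from h import *
for z in (100,75,66,58): cas(517.5,165.5,z,5.54,B2)"
```

```text
[-0.3, -0.0, -0.0] [-0.0, 3.2, 2.1]
[-0.3, -0.0, -0.0] [25.0, 3.2, 2.2]
[-0.3, -0.0, -0.0] [34.0, 3.2, 2.2]
[-0.3, -0.0, -0.0] [42.0, 3.2, 2.2]
```

```bash
python3 -m inch '[[[0,0,0],[8,3.2,2.2],1],[[0,0,0],[18,3.2,2.2],1],[[0,0,0],[26,3.2,2.2],1],[[0,0,0],[32,3.2,2.2],1],[[0,0,0],[36,3.2,2.2],1],[[0,0,0],[36,3.2,2.2],1]]'
python3 -c "
from h import *
S()
c=camera('side');np.savez('s19.npz',**c);crop(c,290,160,350,220,10,'s19.png');cas(517.5,165.5,53,5.54,B2)"
```

```text
clock: 15.3
position: [0.5176, 0.1654, 0.0635]
ee_rot: [0.523, -0.477, -0.522, -0.476]
ft_force: [-0.0, -0.6, -1.7]
grip_width: 0.099
t 15.3 p [517.6 165.4  63.5] jawyaw 95.3 x [ 0.001 -0.002 -1.   ] F [-0.  -0.6 -1.7] w 0.099 q [-0.96  0.31  0.66  1.86 -0.22  1.04  1.45]
[-0.3, -0.0, -0.0] [11.0, 0.1, 0.1]
```

View pics/s19.png

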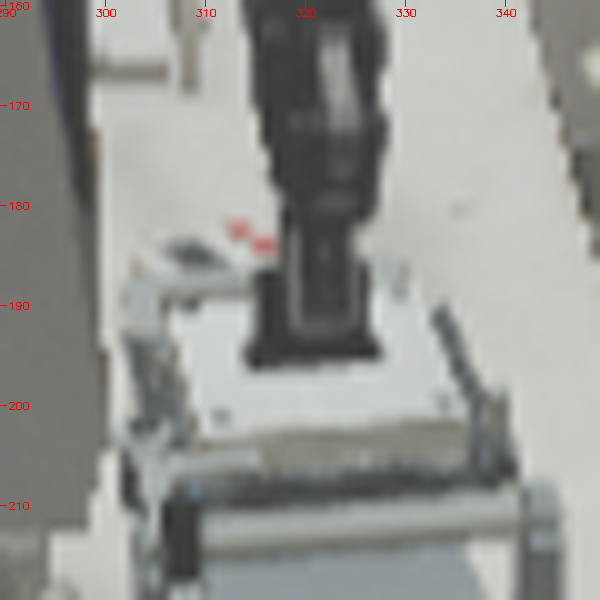

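```bash
python3 -m inch '[[[0,0,0],[4,0,0],1],[[0,0,0],[8,0,0],1],[[0,0,0],[10,0,0],1],[[0,0,0],[11,0,0],1],[[0,0,0],[11,0,0],1]]'
python3 -c "
from h import *
S()"
```

```text
clock: 15.98
position: [0.5179, 0.1654, 0.0529]
ee_rot: [0.523, -0.477, -0.522, -0.476]
ft_force: [-0.5, 0.1, -0.9]
grip_width: 0.105
t 15.97 p [517.9 165.4  52.9] jawyaw 95.3 x [ 0.001 -0.001 -1.   ] F [-0.5  0.1 -0.9] w 0.105 q [-0.96  0.33  0.66  1.87 -0.23  1.02  1.46]
```

```bash
python3 -m inch '[[[0,0,0],[1.5,0,0],1],[[0,0,0],[1.5,0,0],0.8],[[0,0,0],[1.5,0,0],0.6],[[0,0,0],[1.5,0,0],0.6],[[0,0,0],[1.5,0,0],0.6],[[0,0,0],[-45,0,0],0.6],[[0,0,0],[-85,0,0],0.6],[[0,0,0],[-85,0,0],0.6]]'
python3 -c "
from h import *
S()
c=camera('side');np.savez('s20.npz',**c);crop(c,290,160,350,220,10,'s20.png')
k=ray(np.load('top0.npz'),280,179,.107);print(k,rel2([k[0]-.003,k[1],.12],95.5))"
```

```text
clock: 16.98
position: [0.5196, 0.1662, 0.1407]
ee_rot: [0.523, -0.475, -0.521, -0.478]
ft_force: [-0.9, 0.4, 0.2]
grip_width: 0.4
t 16.98 p [519.6 166.2 140.7] jawyaw 95.3 x [ 0.005  0.002 -1.   ] F [-0.9  0.4  0.2] w 0.4 q [-1.    0.22  0.69  1.79 -0.15  1.18  1.4 ]
tcp [563.3 301.1  89. ] toolx [ 0.  0. -1.]
[0.56632329 0.30111638 0.107     ] (array([-0.2, -0. ,  0.2]), array([ 50. , -57. , 130.5]))
```

View pics/s20.png

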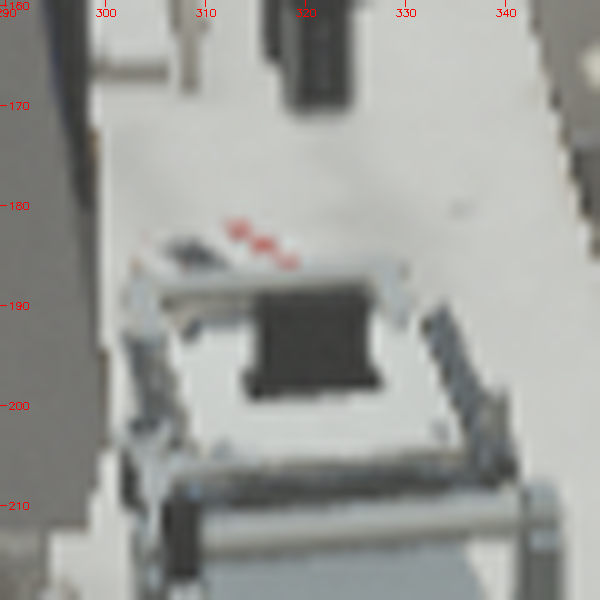

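```bash
python3 -c "
from h import *
c=np.load('s20.npz');print(ray(c,307.6,212.8,.107),proj(c,[[.5663,.3011,.107],[.5633,.3011,.107]]))
cc=camera('top');crop(cc,265,160,385,230,6,'t20.png');crop(c,295,200,325,230,16,'s21.png')"
```

```text
[0.56333671 0.32031064 0.107     ] [[306.34677072 209.61921272]
 [307.38711748 209.57925132]]
```

View pics/t20.png

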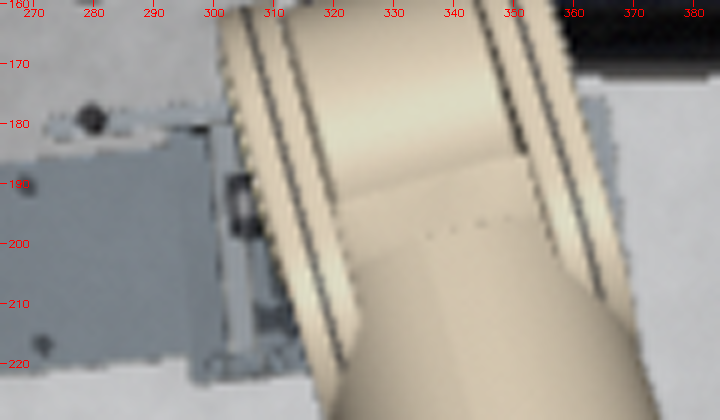

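View pics/s21.png

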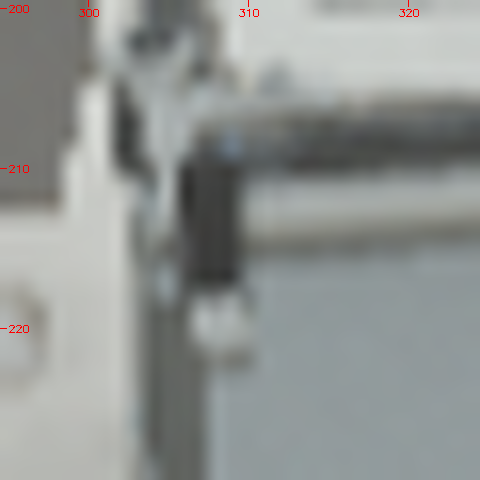

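```bash
python3 -c "
from h import *
print(rel2([.515,.30,.15],95.5),rel2([.5635,.3011,.14],95.5),rel2([.5635,.3011,.086],95.5))"
```

```text
tcp [515. 300. 119.] toolx [ 0.  0. -1.]
tcp [563.5 301.1 109. ] toolx [ 0.  0. -1.]
tcp [563.5 301.1  55. ] toolx [ 0.  0. -1.]
(array([-0.2, -0.1,  0.1]), array([ 18.5,  -9.7, 134. ])) (array([-0.2, -0.1,  0.1]), array([ 28.5, -58.1, 130.6])) (array([-0.2, -0.1,  0.1]), array([ 82.5, -58.1, 130.7]))
```

```bash
python3 -m inch '[[[0,0,0],[0,0,50],0.6],[[0,0,0],[10,-4,100],0.6],[[0,0,0],[15,-9,134],0.6],[[0,0,0],[18,-30,134],0.6],[[0,0,0],[24,-58,131],0.6],[[0,0,0],[28,-58,131],0.6],[[0,0,0],[28,-58,131],0.6]]'
python3 -c "
from h import *
S()
c=camera('side');np.savez('s22.npz',**c);crop(c,270,150,350,230,9,'s22.png')
print(rel2([.5635,.3011,.086],95.5))"
```

```text
clock: 17.95
position: [0.5623, 0.301, 0.108]
ee_rot: [0.523, -0.477, -0.522, -0.476]
ft_force: [-0.0, 0.2, -0.4]
grip_width: 0.398
t 17.95 p [562.3 301.  108. ] jawyaw 95.3 x [-0.001 -0.002 -1.   ] F [-0.   0.2 -0.4] w 0.398 q [-1.02  0.47  0.61  1.56 -0.28  1.2   1.3 ]
tcp [563.5 301.1  55. ] toolx [ 0.  0. -1.]
(array([-0.2, -0.1, -0. ]), array([53.6, -1.2, -0.3]))
```

View pics/s22.png

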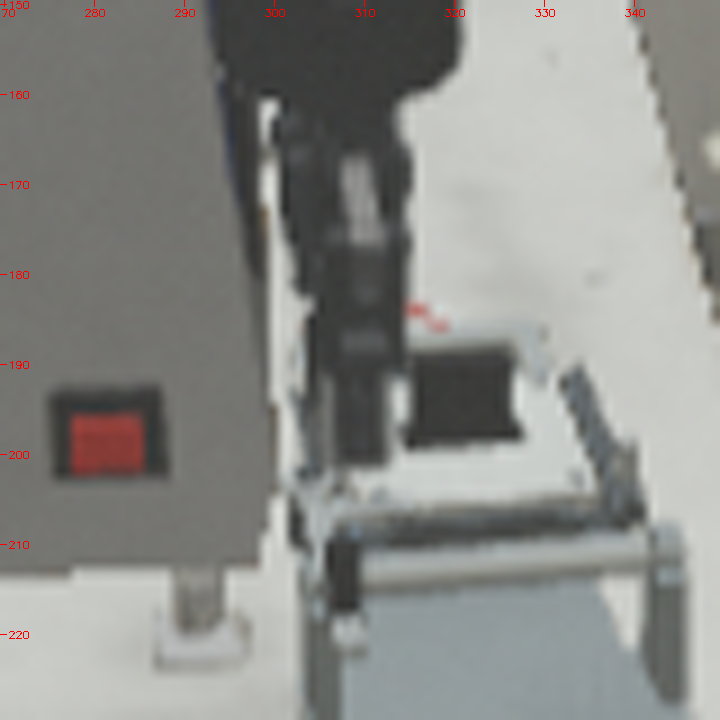

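```bash
sed -i 's/^HX,HY,A=.*/HX,HY,A=0.5128,0.2392,np.radians(5.54)/' h.py; python3 -m inch '[[[0,0,0],[15,-5,0],0.6],[[0,0,0],[35,-5,0],0.6],[[0,0,0],[49,-5,0],0.6],[[0,0,0],[53,-5,0],0.7],[[0,0,0],[53,-5,0],0.8],[[0,0,0],[53,-5,0],0.95],[[0,0,0],[53,-5,0],0.95],[[0,0,0],[53,-5,0],0.95]]' 20
python3 -c "
from h import *
S()
c=camera('side');crop(c,280,160,340,220,10,'s23.png')
c=camera('top');crop(c,250,150,370,230,6,'t23.png')"
```

```text
clock: 19.0
position: [0.5674, 0.3021, 0.056]
ee_rot: [0.523, -0.477, -0.522, -0.476]
ft_force: [0.8, 1.5, -0.8]
grip_width: 0.126
t 19.0 p [567.4 302.1  56. ] jawyaw 95.3 x [-0.    -0.001 -1.   ] F [ 0.8  1.5 -0.8] w 0.126 q [-1.    0.53  0.58  1.6  -0.32  1.11  1.33]
```

View pics/s23.png

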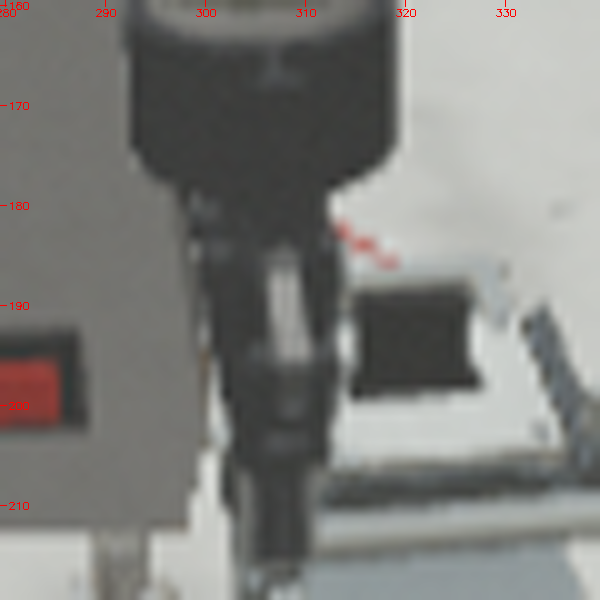

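View pics/t23.png

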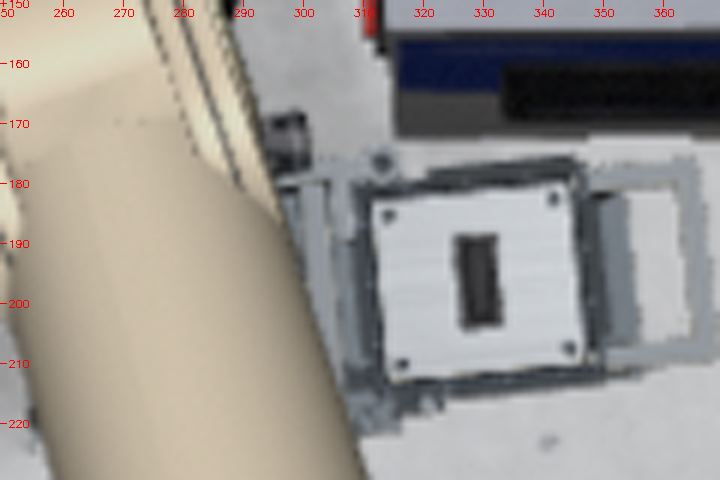

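```bash
cat >> h.py <<'E'
PV=st(58,-34,0)
def K(phi,r=.092):
    a=np.radians(phi); return PV+R.from_euler('z',np.degrees(A),degrees=True).apply([-r*np.cos(a),r*np.sin(a),0])
def latch(phis,phi0):
    o=readout.get_obs();T=R.from_quat(o["ee_rot"])
    for p in phis:
        d=T.inv().apply(K(p)-K(phi0))*1000; print(p,d.round(1).tolist())
E
python3 -c "
from h import *
latch([84,76,68,60,52,44,36,28],90.4)"
```

```text
84 [0.0, 10.3, -0.5]
76 [0.0, 22.9, -2.8]
68 [0.0, 35.1, -6.8]
60 [0.0, 46.6, -12.5]
52 [0.0, 57.2, -19.7]
44 [0.0, 66.7, -28.4]
36 [0.1, 74.9, -38.2]
28 [0.1, 81.7, -49.1]
```

```bash
python3 -m inch '[[[0,0,0],[0,10,-0.5],0.95],[[0,0,0],[0,23,-3],0.95],[[0,0,0],[0,35,-7],0.95],[[0,0,0],[0,46.5,-12.5],0.95],[[0,0,0],[0,57,-20],0.95],[[0,0,0],[0,57,-20],0.95]]'
python3 -c "
from h import *
S()
latch([44,36,28,20,12,4,-2,-4],52)
c=camera('top');crop(c,250,150,370,230,6,'t24.png')"
```

```text
clock: 19.85
position: [0.51, 0.2773, 0.056]
ee_rot: [-0.522, 0.477, 0.524, 0.475]
ft_force: [-5.0, 5.7, 0.8]
grip_width: 0.126
t 19.85 p [510.  277.3  56. ] jawyaw 95.4 x [-0.003  0.    -1.   ] F [-5.   5.7  0.8] w 0.126 q [-1.07  0.4   0.61  1.77 -0.26  1.05  1.29]
44 [0.0, 9.5, -8.6]
36 [0.0, 17.7, -18.5]
28 [0.1, 24.5, -29.4]
20 [0.1, 29.7, -41.1]
12 [0.1, 33.2, -53.5]
4 [0.1, 34.9, -66.2]
-2 [0.1, 35.1, -75.8]
-4 [0.1, 34.9, -79.0]
```

View pics/t24.png

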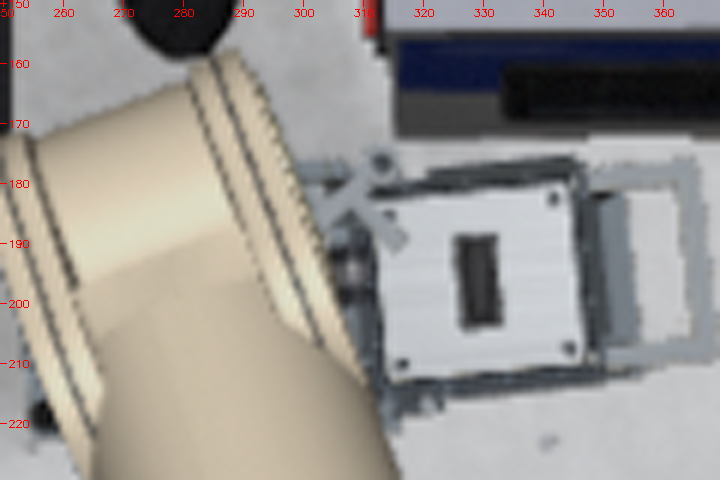

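```bash
python3 -m inch '[[[0,0,0],[0,10.5,-7.5],0.95],[[0,0,0],[0,19,-17.5],0.95],[[0,0,0],[0,26,-28.5],0.95],[[0,0,0],[0,31,-40.5],0.95],[[0,0,0],[0,34.5,-53],0.95],[[0,0,0],[0,36,-66],0.95],[[0,0,0],[0,36,-72],0.95],[[0,0,0],[0,36,-76],0.95],[[0,0,0],[0,36,-78],0.95]]'
python3 -c "
from h import *
S()
c=camera('side');crop(c,280,160,340,220,10,'s25.png')
c=camera('top');crop(c,250,150,370,230,6,'t25.png')"
```

```text
clock: 21.02
position: [0.48, 0.2003, 0.056]
ee_rot: [-0.521, 0.475, 0.526, 0.475]
ft_force: [-6.3, 19.9, -2.5]
grip_width: 0.129
t 21.02 p [480.  200.3  56. ] jawyaw 95.5 x [-0.005  0.005 -1.   ] F [-6.3 19.9 -2.5] w 0.129 q [-1.05  0.27  0.65  1.93 -0.2   1.01  1.36]
```

View pics/t25.png

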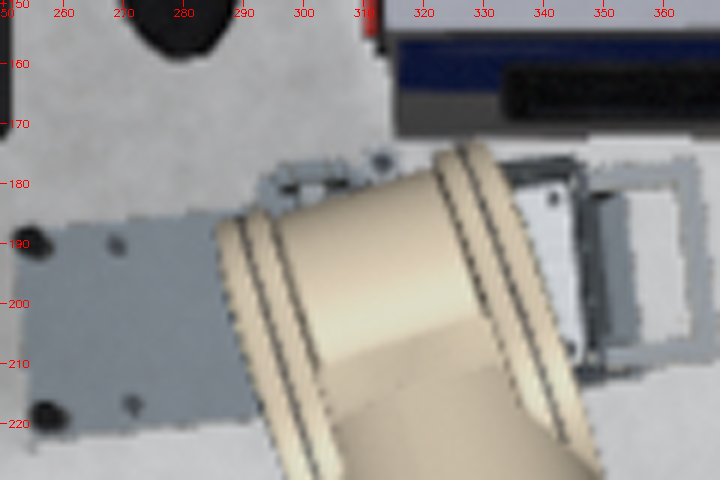

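View pics/s25.png

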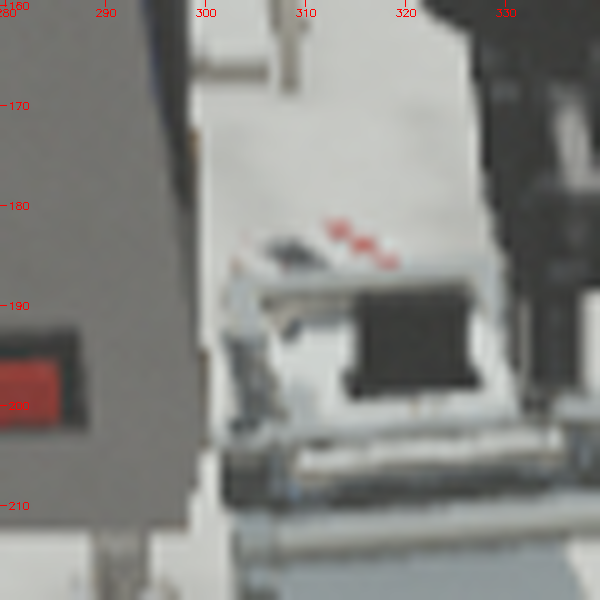

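```bash
python3 -m inch '[[[0,0,0],[0,0,1],0.8],[[0,0,0],[0,0,2],0.7],[[0,0,0],[0,0,2],0.7],[[0,0,0],[-40,0,2],0.7],[[0,0,0],[-70,0,2],0.7],[[0,0,0],[-90,40,60],0.7],[[0,0,0],[-90,60,120],0.7],[[0,0,0],[-90,60,140],0.7]]'
python3 -c "
from h import *
S()
c=camera('side');crop(c,290,160,350,220,10,'s26.png')
c=camera('top');np.savez('t26.npz',**c);crop(c,290,160,390,230,8,'t26.png')"
```

```text
clock: 22.12
position: [0.4052, 0.3364, 0.1474]
ee_rot: [-0.522, 0.474, 0.527, 0.475]
ft_force: [0.2, -0.4, -0.6]
grip_width: 0.302
t 22.12 p [405.2 336.4 147.4] jawyaw 95.8 x [-0.005  0.006 -1.   ] F [ 0.2 -0.4 -0.6] w 0.302 q [-1.29  0.16  0.57  1.81 -0.1   1.2   0.98]
```

View pics/t26.png

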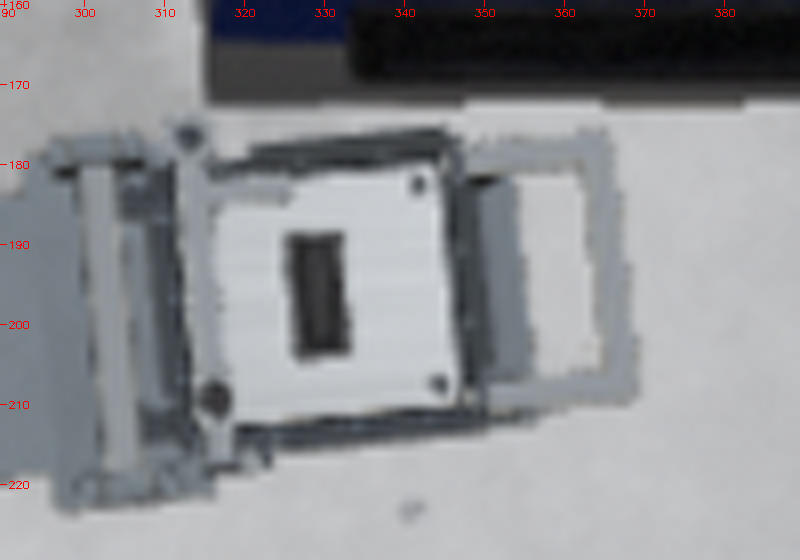

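View pics/s26.png

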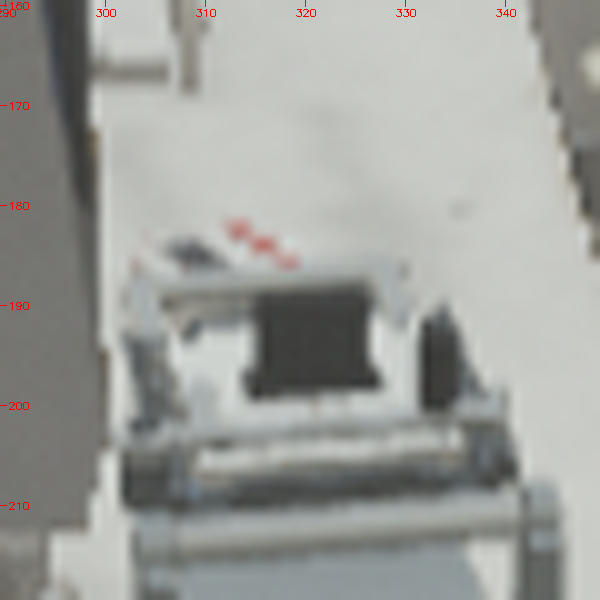

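```bash
python3 -c "
from h import *
c=np.load('t26.npz');print(ray(c,329.2,196.4,.105),ray(c,316.3,209,.107),st(0,-74,53),st(-34,-34,0))
print(rel2([.518,.1655,.16],95.5),rel2([.519,.1655,.083],95.5))"
```

```text
[0.5182377  0.16702014 0.105     ] [0.48394669 0.20227177 0.107     ] [0.51994401 0.16554565 0.053     ] [0.48224119 0.20207643 0.        ]
tcp [518.  165.5 129. ] toolx [ 0.  0. -1.]
tcp [519.  165.5  52. ] toolx [ 0.  0. -1.]
(array([ 0.4,  0.3, -0.2]), array([  16.4,  -94.5, -181.9])) (array([ 0.4,  0.3, -0.2]), array([  93.4,  -95.8, -182.4]))
```

```bash
python3 -m inch '[[[0,0,0],[0,-32,-60],0.7],[[0,0,0],[5,-64,-120],0.7],[[0.4,0.3,0],[16,-95,-182],0.7],[[0.4,0.3,0],[16,-95,-182],0.7],[[0.4,0.3,0],[50,-95.5,-182],0.7],[[0.4,0.3,0],[80,-96,-182],0.7],[[0.4,0.3,0],[93,-96,-182],0.7],[[0.4,0.3,0],[93,-96,-182],0.7]]' 60
python3 -c "
from h import *
S()
c=camera('side');crop(c,290,160,350,220,10,'s27.png')
print(rel2([.5185,.1658,.083],95.5))"
```

```text
clock: 23.22
position: [0.5188, 0.1657, 0.0522]
ee_rot: [-0.522, 0.477, 0.524, 0.474]
ft_force: [1.2, 0.2, 0.6]
grip_width: 0.299
t 23.23 p [518.8 165.7  52.2] jawyaw 95.4 x [-0.005 -0.001 -1.   ] F [1.2 0.2 0.6] w 0.299 q [-0.97  0.34  0.68  1.87 -0.25  1.02  1.48]
tcp [518.5 165.8  52. ] toolx [ 0.  0. -1.]
(array([-0.1, -0. , -0.2]), array([ 1.1,  0.9, -0. ]))
```

View pics/s27.png

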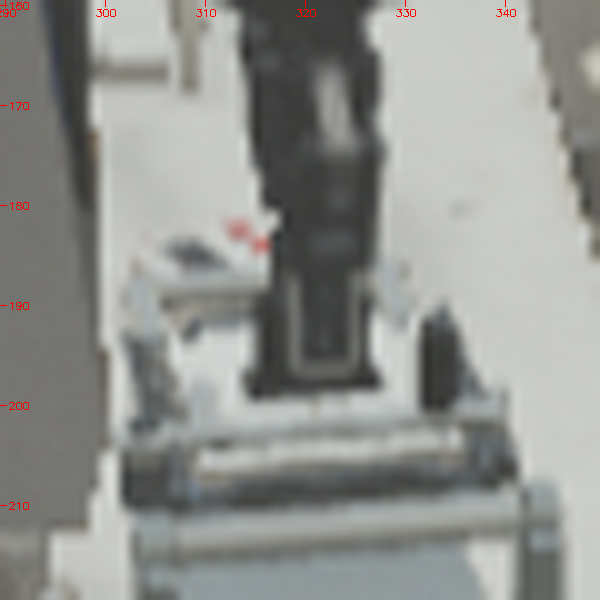

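Fingers straddle the fin (tips near row 197, fin px 315–327). Close, then read the baseline.

```bash
python3 -m inch '[[[0,0,0],[0,0,0],0.9],[[0,0,0],[0,0,0],1],[[0,0,0],[0,0,0],1],[[0,0,0],[0,0,0],1],[[0,0,0],[0,0,0],1]]' 60
python3 -m inch '[[[0,0,0],[-1,0,0],1],[[0,0,0],[-2,0,0],1],[[0,0,0],[-2,0,0],1]]'
```

```text
clock: 23.9
position: [0.5202, 0.1662, 0.0543]
ee_rot: [-0.522, 0.476, 0.524, 0.475]
ft_force: [-1.2, -0.5, 7.2]
grip_width: 0.099
clock: 24.28
position: [0.5201, 0.1662, 0.0563]
ee_rot: [-0.522, 0.476, 0.524, 0.475]
ft_force: [0.6, 0.5, -3.3]
grip_width: 0.098
```

```bash
python3 -m inch '[[[0,0,0],[-1,0,0],1],[[0,0,0],[-1,0,0],1]]'; python3 -m inch '[[[0,0,0],[-1,0,0],1],[[0,0,0],[-1,0,0],1]]'
```

```text
clock: 24.52
position: [0.52, 0.1662, 0.0567]
ee_rot: [-0.523, 0.476, 0.524, 0.475]
ft_force: [3.9, 2.3, -12.1]
grip_width: 0.1
clock: 24.78
position: [0.5199, 0.1664, 0.0571]
ee_rot: [-0.523, 0.476, 0.524, 0.475]
ft_force: [5.5, 2.5, -15.2]
grip_width: 0.099
```

```bash
python3 -m inch '[[[0,0,0],[0,0,0],1],[[0,0,0],[1.5,0,0],1],[[0,0,0],[3,0,0],1],[[0,0,0],[4,0,0],1],[[0,0,0],[4,0,0],0.8],[[0,0,0],[4,0,0],0.7],[[0,0,0],[4,0,0],0.7],[[0,0,0],[-40,0,0],0.7],[[0,0,0],[-90,0,0],0.7]]'
python3 -c "
from h import *
S()
print(st(-10,-177,60));print(rel2(st(-10,-177,110),95.5),rel2(st(-10,-177,41),95.5))
c=camera('side');crop(c,290,160,350,220,10,'s28.png')"
```

```text
clock: 25.9
position: [0.5195, 0.1661, 0.1477]
ee_rot: [-0.523, 0.477, 0.524, 0.474]
ft_force: [0.5, 0.2, -0.1]
grip_width: 0.3
t 25.9 p [519.5 166.1 147.7] jawyaw 95.5 x [-0.004 -0.001 -1.   ] F [ 0.5  0.2 -0.1] w 0.3 q [-1.02  0.22  0.72  1.77 -0.16  1.21  1.41]
[0.5199344  0.06206135 0.06      ]
tcp [519.9  62.1  79. ] toolx [ 0.  0. -1.]
tcp [519.9  62.1  10. ] toolx [ 0.  0. -1.]
(array([-0. , -0.1, -0.2]), array([  68.8,    9.3, -103.5])) (array([-0. , -0.1, -0.2]), array([ 137.8,    9. , -103.4]))
```

View pics/s28.png

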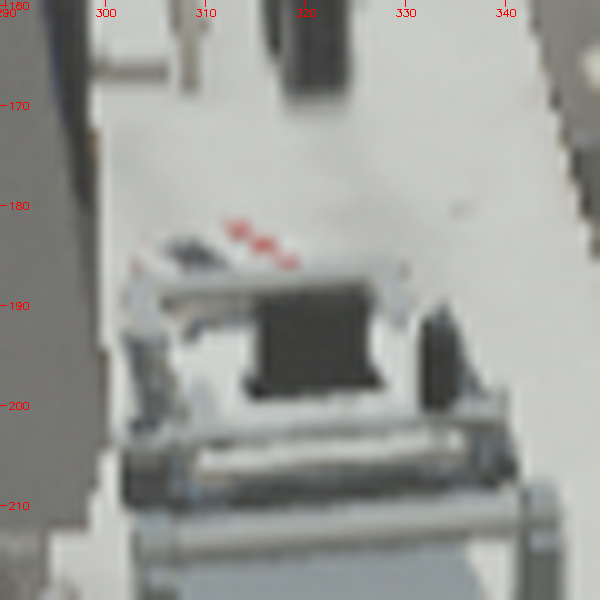

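```bash
python3 -m inch '[[[0,0,0],[10,4,-50],0.5],[[0,0,0],[40,9,-100],0.5],[[0,0,0],[69,9,-103],0.5],[[0,0,0],[75,9,-103],0.5],[[0,0,0],[75,9,-103],0.5]]'
python3 -c "
from h import *
S()
c=camera('side');crop(c,290,150,350,210,10,'s29.png')
c=camera('top');crop(c,320,160,400,230,8,'t29.png')
print(rel2(st(-10,-177,41),95.5))"
```

```text
clock: 26.58
position: [0.5242, 0.0643, 0.0796]
ee_rot: [0.524, -0.474, -0.523, -0.477]
ft_force: [-0.1, 0.4, -0.0]
grip_width: 0.5
t 26.57 p [524.2  64.3  79.6] jawyaw 95.5 x [ 0.004  0.003 -1.   ] F [-0.1  0.4 -0. ] w 0.5 q [-0.87  0.26  0.76  1.9  -0.21  1.06  1.64]
tcp [519.9  62.1  10. ] toolx [ 0.  0. -1.]
(array([-0. ,  0.2,  0.3]), array([70.2,  5.4, -2.2]))
```

View pics/s29.png

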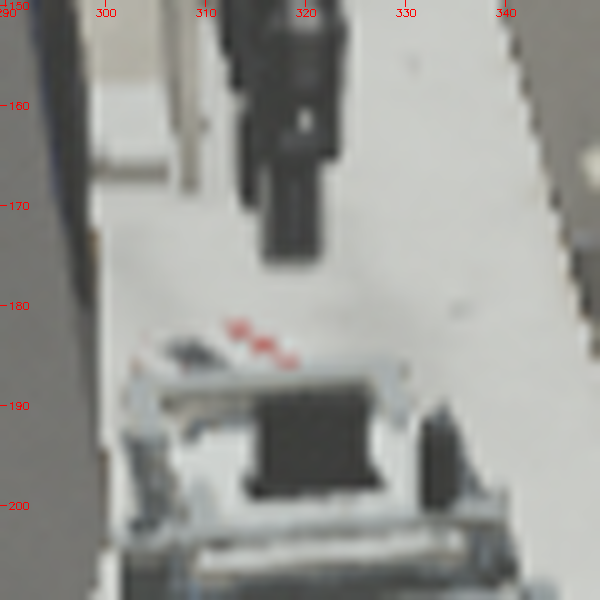

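View pics/t29.png

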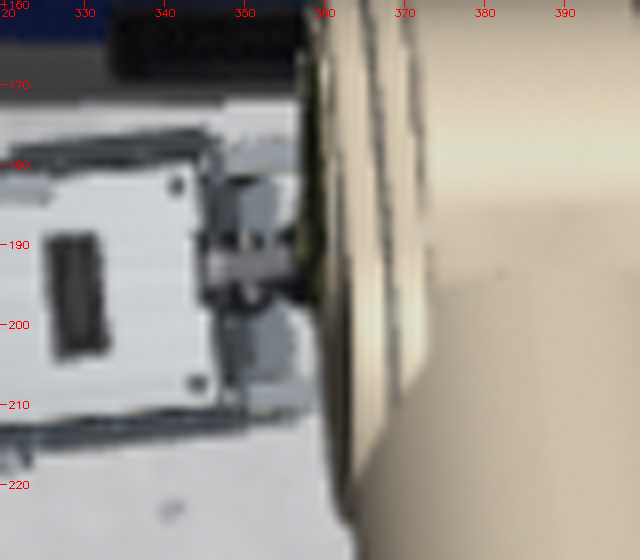

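```bash
python3 -m inch '[[[0,0.2,0.3],[20,3,-1],0.5],[[0,0.2,0.3],[42,5,-1],0.5],[[0,0.2,0.3],[60,5,-1],0.5],[[0,0.2,0.3],[70,5,-1],0.5],[[0,0.2,0.3],[70,5,-1],0.5]]' 40
python3 -c "
from h import *
S()
c=camera('side');np.savez('s30.npz',**c);crop(c,290,150,350,210,10,'s30.png')"
```

```text
clock: 27.3
position: [0.5199, 0.0631, 0.0096]
ee_rot: [0.523, -0.476, -0.523, -0.475]
ft_force: [0.1, 0.1, 1.1]
grip_width: 0.501
t 27.3 p [519.9  63.1   9.6] jawyaw 95.5 x [-0.001 -0.001 -1.   ] F [0.1 0.1 1.1] w 0.501 q [-0.82  0.37  0.71  1.96 -0.3   0.92  1.71]
```

View pics/s30.png

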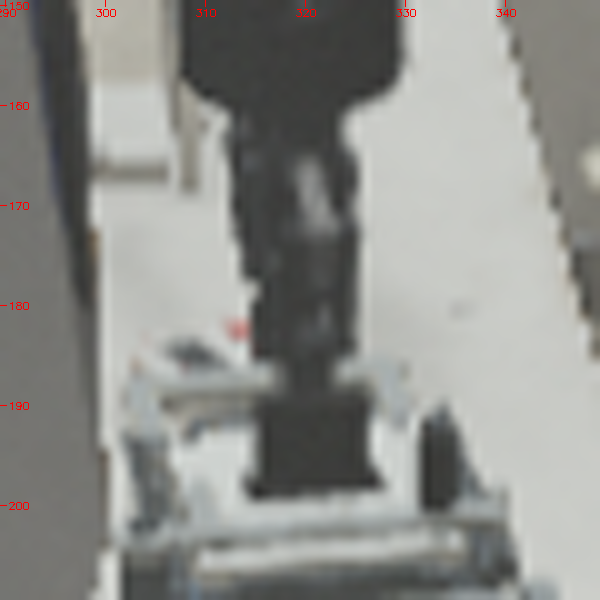

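```bash
python3 -m inch '[[[0,0,0],[0,0,0],0.7],[[0,0,0],[0,0,0],0.95],[[0,0,0],[0,0,0],0.95],[[0,0,0],[0,0,0],0.95],[[0,0,0],[0,0,0],0.95]]' 35
python3 -c "
from h import *
S()"
```

```text
clock: 27.98
position: [0.5211, 0.0613, 0.011]
ee_rot: [0.524, -0.476, -0.522, -0.476]
ft_force: [0.4, -6.7, 4.4]
grip_width: 0.121
t 27.98 p [521.1  61.3  11. ] jawyaw 95.4 x [ 0.002 -0.002 -1.   ] F [ 0.4 -6.7  4.4] w 0.121 q [-0.82  0.37  0.72  1.95 -0.3   0.92  1.71]
```

```bash
python3 -m inch '[[[0,0,0],[-8,0,0.2],0.95],[[0,0,0],[-15.4,0,0.7],0.95],[[0,0,0],[-30.7,0,2.7],0.95],[[0,0,0],[-45.8,0,6],0.95],[[0,0,0],[-60.5,0,10.7],0.95],[[0,0,0],[-60.5,0,10.7],0.95]]'
python3 -c "
from h import *
S()
c=camera('side');np.savez('s31.npz',**c);crop(c,280,140,350,210,9,'s31.png')"
```

```text
clock: 28.72
position: [0.5201, 0.0717, 0.0729]
ee_rot: [0.524, -0.476, -0.522, -0.476]
ft_force: [1.0, -6.2, -3.0]
grip_width: 0.125
t 28.73 p [520.1  71.7  72.9] jawyaw 95.4 x [ 0.002 -0.002 -1.   ] F [ 1.  -6.2 -3. ] w 0.125 q [-0.89  0.27  0.76  1.91 -0.21  1.04  1.62]
```

View pics/s31.png

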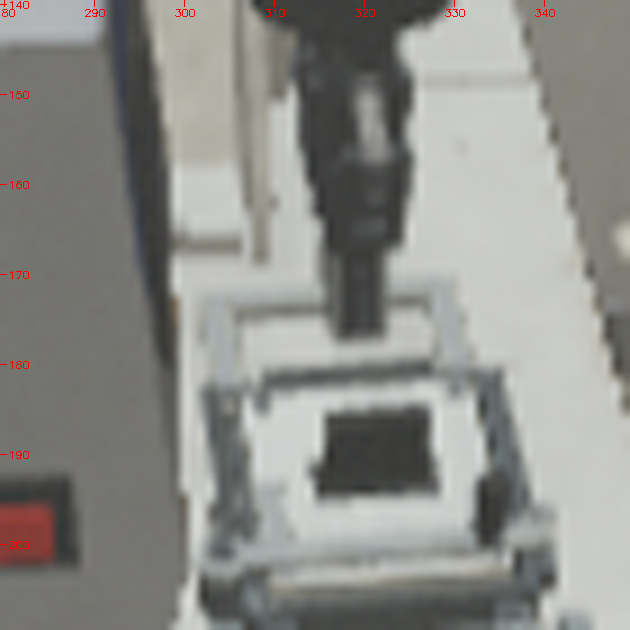

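```bash
python3 -c "
import numpy as np
t0=np.radians(20.5)
for t in range(26,82,6):
  a=np.radians(t);print(t,[round(-177*(np.sin(a)-np.sin(t0)),1),round(177*(np.cos(t0)-np.cos(a))-1,1)])"
```

```text
26 [np.float64(-15.6), np.float64(5.7)]
32 [np.float64(-31.8), np.float64(14.7)]
38 [np.float64(-47.0), np.float64(25.3)]
44 [np.float64(-61.0), np.float64(37.5)]
50 [np.float64(-73.6), np.float64(51.0)]
56 [np.float64(-84.8), np.float64(65.8)]
62 [np.float64(-94.3), np.float64(81.7)]
68 [np.float64(-102.1), np.float64(98.5)]
74 [np.float64(-108.2), np.float64(116.0)]
80 [np.float64(-112.3), np.float64(134.1)]
```

```bash
python3 -m inch '[[[0,0,0],[-15.6,0,5.7],0.95],[[0,0,0],[-31.8,0,14.7],0.95],[[0,0,0],[-47,0,25.3],0.95],[[0,0,0],[-61,0,37.5],0.95],[[0,0,0],[-73.6,0,51],0.95],[[0,0,0],[-84.8,0,65.8],0.95],[[0,0,0],[-84.8,0,65.8],0.95]]'
python3 -c "
from h import *
S()
c=camera('side');np.savez('s32.npz',**c);crop(c,270,100,360,210,6,'s32.png')"
```

```text
clock: 29.65
position: [0.514, 0.1354, 0.1601]
ee_rot: [0.524, -0.477, -0.521, -0.476]
ft_force: [-4.9, -13.8, 13.8]
grip_width: 0.126
t 29.65 p [514.  135.4 160.1] jawyaw 95.3 x [ 0.003 -0.004 -1.   ] F [ -4.9 -13.8  13.8] w 0.126 q [-1.02  0.17  0.75  1.79 -0.12  1.22  1.43]
```

View pics/s32.png

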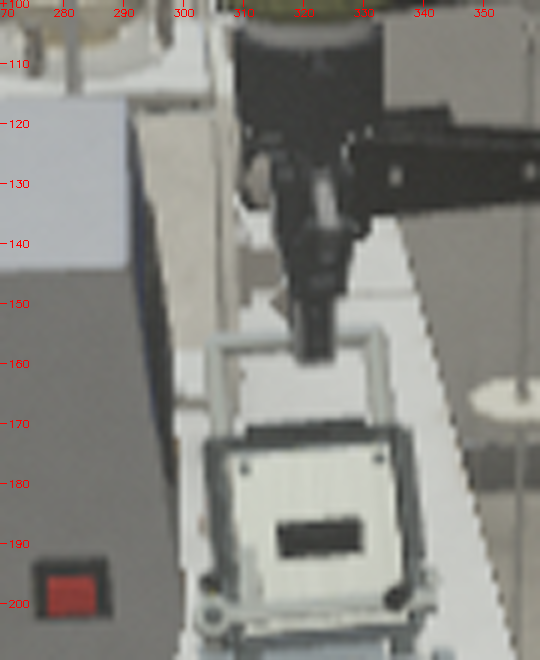

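```bash
python3 -m inch '[[[0,0,0],[-2,0,-1.4],0.95],[[0,0,0],[-2,0,-1.4],0.95]]'
python3 -c "
from h import *
S();o=readout.get_obs();print(o['torque'])"
```

```text
clock: 29.95
position: [0.5138, 0.1372, 0.1617]
ee_rot: [0.524, -0.475, -0.522, -0.476]
ft_force: [8.6, 8.8, -16.4]
grip_width: 0.119
t 29.95 p [513.8 137.2 161.7] jawyaw 95.5 x [ 0.003 -0.001 -1.   ] F [  8.6   8.8 -16.4] w 0.119 q [-1.02  0.17  0.75  1.79 -0.12  1.22  1.43]
[ 1.80677116 -1.65066995  0.12074637]
```

```bash
cat >> h.py <<'E'
def arc(ths,yh=236.5,zh=15.5,r=177,x61=521.3):
    o=readout.get_obs();T=R.from_quat(o["ee_rot"]);p=np.array(o["position"])*1000
    c=(yh-p[1])/np.cos(A); s=p[2]-zh; print("now th",np.degrees(np.arctan2(s,c)).round(1),"r",np.hypot(s,c).round(1))
    for t in ths:
        a=np.radians(t); y=yh-r*np.cos(a)*np.cos(A); q=np.array([x61-(y-61.3)*np.tan(A),y,zh+r*np.sin(a)])
        print(t,T.inv().apply(q-p).round(1).tolist())
E
python3 -c "
from h import *
arc(range(60,100,4))"
```

```text
now th 55.7 r 177.0
60 [-7.1, -0.2, 11.3]
64 [-13.0, -0.2, 22.2]
68 [-18.0, -0.2, 33.4]
72 [-22.2, -0.2, 45.0]
76 [-25.7, -0.2, 56.9]
80 [-28.3, -0.2, 69.0]
84 [-30.0, -0.2, 81.2]
88 [-30.9, -0.1, 93.5]
92 [-30.9, -0.1, 105.9]
96 [-30.1, -0.1, 118.2]
```

```bash
python3 -m inch '[[[0,0,0],[-7,0,11],0.95],[[0,0,0],[-13,0,22],0.95],[[0,0,0],[-18,0,33.4],0.95],[[0,0,0],[-22.2,0,45],0.95],[[0,0,0],[-22.2,0,45],0.95]]'
python3 -c "
from h import *
S()
arc(range(72,120,4))
c=camera('side');np.savez('s33.npz',**c);crop(c,270,100,360,210,6,'s33.png')"
```

```text
clock: 30.58
position: [0.5094, 0.1831, 0.1853]
ee_rot: [0.525, -0.475, -0.522, -0.476]
ft_force: [-0.7, -4.5, 6.5]
grip_width: 0.122
t 30.57 p [509.4 183.1 185.3] jawyaw 95.5 x [ 0.004 -0.    -1.   ] F [-0.7 -4.5  6.5] w 0.122 q [-1.07  0.17  0.72  1.74 -0.11  1.28  1.34]
now th 72.5 r 178.1
72 [1.5, -0.0, -1.0]
76 [-1.9, -0.1, 10.8]
80 [-4.5, -0.1, 22.9]
84 [-6.2, -0.1, 35.2]
88 [-7.1, -0.1, 47.5]
92 [-7.1, -0.0, 59.8]
96 [-6.3, -0.0, 72.2]
100 [-4.6, -0.0, 84.4]
104 [-2.0, -0.0, 96.5]
108 [1.4, 0.0, 108.4]
112 [5.6, 0.0, 120.0]
116 [10.6, 0.1, 131.3]
```

View pics/s33.png

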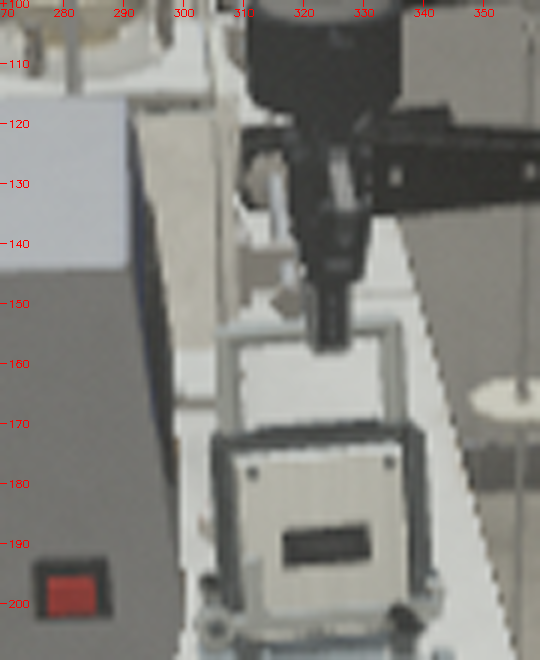

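```bash
python3 -m inch '[[[0,0,0],[-3,0,11],0.95],[[0,0,0],[-6,0,23],0.95],[[0,0,0],[-7.7,0,35],0.95],[[0,0,0],[-8.6,0,47.5],0.95],[[0,0,0],[-8.6,0,60],0.95],[[0,0,0],[-7.8,0,72],0.95],[[0,0,0],[-6.1,0,84],0.95],[[0,0,0],[-6.1,0,84],0.95]]'
python3 -c "
from h import *
S()
arc(range(100,150,4),zh=17)
c=camera('side');np.savez('s34.npz',**c);crop(c,270,100,360,210,6,'s34.png')"
```

```text
clock: 31.62
position: [0.5011, 0.268, 0.1911]
ee_rot: [0.525, -0.474, -0.523, -0.476]
ft_force: [-1.5, 0.9, 5.2]
grip_width: 0.119
t 31.62 p [501.1 268.  191.1] jawyaw 95.6 x [ 0.004 -0.    -1.   ] F [-1.5  0.9  5.2] w 0.119 q [-1.14  0.23  0.67  1.66 -0.15  1.3   1.22]
now th 100.3 r 177.0
100 [-0.2, -0.1, -0.9]
104 [2.4, -0.1, 11.2]
108 [5.8, -0.1, 23.1]
112 [10.0, -0.1, 34.7]
116 [15.0, -0.1, 46.0]
120 [20.8, -0.1, 56.9]
124 [27.3, -0.1, 67.4]
128 [34.6, -0.1, 77.4]
132 [42.5, -0.0, 86.8]
136 [51.1, -0.0, 95.7]
140 [60.3, 0.0, 104.0]
144 [70.0, 0.0, 111.6]
148 [80.3, 0.1, 118.5]
```

View pics/s34.png

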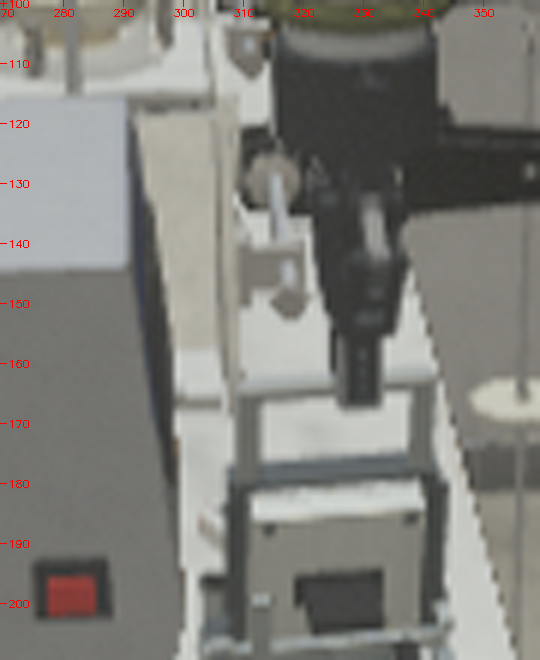

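```bash
python3 -m inch '[[[0,0,0],[2,0,11],0.95],[[0,0,0],[5.3,0,23],0.95],[[0,0,0],[9.5,0,34.7],0.95],[[0,0,0],[14.5,0,46],0.95],[[0,0,0],[20.3,0,57],0.95],[[0,0,0],[27,0,67.4],0.95],[[0,0,0],[34.3,0,77.4],0.95],[[0,0,0],[34.3,0,77.4],0.95]]'
python3 -c "
from h import *
S()
arc(range(128,184,4),zh=17)
c=camera('side');np.savez('s35.npz',**c);crop(c,270,100,360,210,6,'s35.png')"
```

```text
clock: 32.67
position: [0.4935, 0.3452, 0.1561]
ee_rot: [0.525, -0.474, -0.523, -0.476]
ft_force: [-1.8, 1.1, -0.4]
grip_width: 0.12
t 32.67 p [493.5 345.2 156.1] jawyaw 95.6 x [ 0.003 -0.    -1.   ] F [-1.8  1.1 -0.4] w 0.12 q [-1.19  0.34  0.62  1.61 -0.21  1.25  1.14]
now th 128.1 r 176.9
128 [-0.3, -0.2, -0.3]
132 [7.6, -0.2, 9.2]
136 [16.2, -0.2, 18.1]
140 [25.3, -0.2, 26.4]
144 [35.1, -0.2, 34.0]
148 [45.3, -0.1, 40.9]
152 [56.0, -0.1, 47.1]
156 [67.1, -0.1, 52.5]
160 [78.6, -0.0, 57.2]
164 [90.3, -0.0, 61.0]
168 [102.3, 0.0, 64.0]
172 [114.4, 0.1, 66.1]
176 [126.7, 0.1, 67.4]
180 [139.1, 0.2, 67.9]
```

View pics/s35.png

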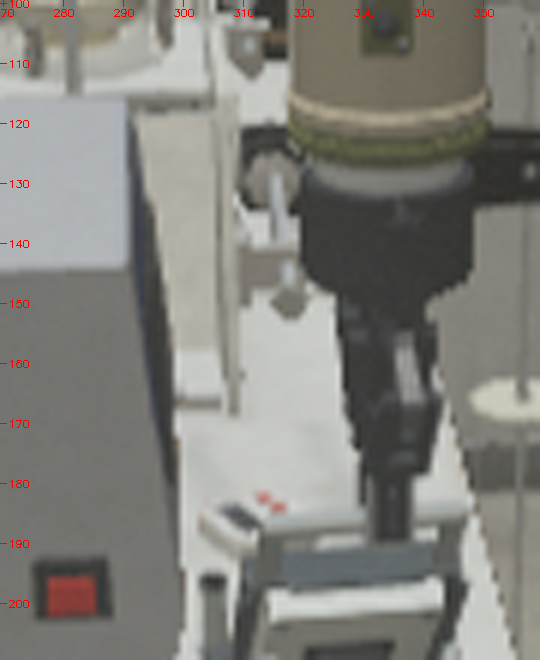

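```bash
python3 -m inch '[[[0,0,0],[7.6,0,9.2],0.95],[[0,0,0],[16.2,0,18.1],0.95],[[0,0,0],[25.3,0,26.4],0.95],[[0,0,0],[35,0,34],0.95],[[0,0,0],[45.3,0,41],0.95],[[0,0,0],[56,0,47],0.95],[[0,0,0],[67,0,52.5],0.95],[[0,0,0],[78.6,0,57.2],0.95],[[0,0,0],[78.6,0,57.2],0.95]]'
python3 -c "
from h import *
S()
arc([160,163,166,169,172,174,176,178,180,182],zh=17)
c=camera('side');np.savez('s36.npz',**c);crop(c,280,130,370,240,6,'s36.png')"
```

```text
clock: 33.85
position: [0.488, 0.4023, 0.0767]
ee_rot: [0.525, -0.474, -0.523, -0.476]
ft_force: [-1.9, 4.7, -2.0]
grip_width: 0.125
t 33.85 p [488.  402.3  76.7] jawyaw 95.6 x [ 0.003 -0.    -1.   ] F [-1.9  4.7 -2. ] w 0.125 q [-1.2   0.48  0.57  1.61 -0.28  1.13  1.11]
now th 160.3 r 176.9
160 [-0.9, -0.3, -0.3]
163 [7.9, -0.2, 2.7]
166 [16.9, -0.2, 5.2]
169 [25.9, -0.2, 7.2]
172 [35.0, -0.2, 8.7]
174 [41.2, -0.2, 9.5]
176 [47.3, -0.1, 10.0]
178 [53.5, -0.1, 10.3]
180 [59.7, -0.1, 10.4]
182 [65.8, -0.1, 10.3]
```

View pics/s36.png

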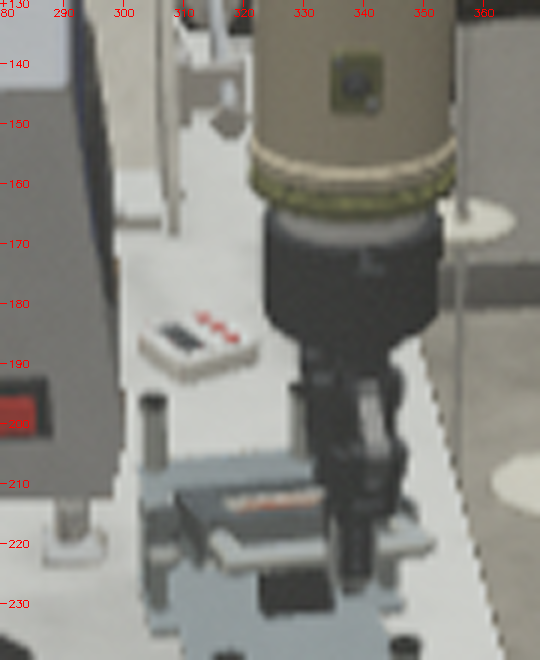

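```bash
python3 -m inch '[[[0,0,0],[8,0,3.2],0.95],[[0,0,0],[17,0,5.8],0.95],[[0,0,0],[26,0,7.8],0.95],[[0,0,0],[35,0,9.4],0.95],[[0,0,0],[41,0,10.2],0.95],[[0,0,0],[47,0,10.7],0.95],[[0,0,0],[51,0,10.9],0.95],[[0,0,0],[54,0,11],0.95],[[0,0,0],[54,0,11],0.95]]'
python3 -c "
from h import *
S();arc([176,178,180],zh=17)"
```

```text
clock: 35.02
position: [0.487, 0.4134, 0.023]
ee_rot: [0.525, -0.474, -0.523, -0.476]
ft_force: [-2.6, 5.2, -3.7]
grip_width: 0.121
t 35.02 p [487.  413.4  23. ] jawyaw 95.6 x [ 0.003  0.    -1.   ] F [-2.6  5.2 -3.7] w 0.121 q [-1.19  0.55  0.54  1.63 -0.32  1.04  1.12]
now th 178.1 r 177.8
176 [-6.4, -0.2, -1.1]
178 [-0.2, -0.2, -0.8]
180 [6.0, -0.2, -0.7]
```

```bash
python3 -m inch '[[[0,0,0],[2,0,0],0.95],[[0,0,0],[4,0,0],0.95],[[0,0,0],[6,0,0],0.95],[[0,0,0],[7.5,0,0],0.95],[[0,0,0],[7.5,0,0],0.95]]'
python3 -c "
from h import *
S()
c=camera('side');np.savez('s37.npz',**c);crop(c,280,150,370,250,6,'s37.png')"
```

```text
clock: 35.65
position: [0.487, 0.4136, 0.0153]
ee_rot: [0.525, -0.474, -0.523, -0.476]
ft_force: [-1.9, 5.1, -2.5]
grip_width: 0.123
t 35.65 p [487.  413.6  15.3] jawyaw 95.6 x [ 0.003  0.    -1.   ] F [-1.9  5.1 -2.5] w 0.123 q [-1.18  0.56  0.54  1.64 -0.32  1.03  1.13]
```

View pics/s37.png

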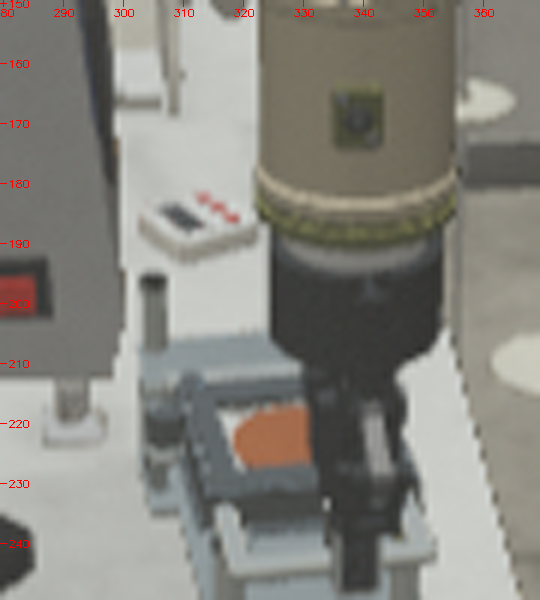

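```bash
python3 -m inch '[[[0,0,0],[1,0,0],0.95],[[0,0,0],[2,0,0],0.95],[[0,0,0],[2,0,0],0.95]]';python3 -m inch '[[[0,0,0],[1,0,0],0.95],[[0,0,0],[2,0,0],0.95],[[0,0,0],[2,0,0],0.95]]'
```

```text
clock: 36.08
position: [0.487, 0.4136, 0.0139]
ee_rot: [0.524, -0.474, -0.523, -0.476]
ft_force: [-4.6, 2.3, 4.2]
grip_width: 0.121
clock: 36.45
position: [0.4871, 0.4137, 0.0136]
ee_rot: [0.524, -0.474, -0.524, -0.476]
ft_force: [-8.9, -1.6, 14.1]
grip_width: 0.123
```

```bash
python3 -m inch '[[[0,0,0],[-0.7,0,0],0.9],[[0,0,0],[-0.7,0,0],0.7],[[0,0,0],[-0.7,0,0],0.5],[[0,0,0],[-0.7,0,0],0.5],[[0,0,0],[-20,0,0],0.5],[[0,0,0],[-60,0,0],0.5],[[0,0,0],[-110,0,0],0.5],[[0,0,0],[-150,60,40],0.5],[[0,0,0],[-150,90,80],0.5],[[0,0,0],[-150,90,110],0.5]]'
python3 -c "
from h import *
S()
c=camera('side');np.savez('s38.npz',**c);crop(c,280,170,370,250,7,'s38.png')
c=camera('top');np.savez('t38.npz',**c);crop(c,235,150,355,230,6,'t38.png');cv2.imwrite('pics/t39.png',c['pixels'][:,:,::-1])"
```

```text
clock: 37.7
position: [0.3829, 0.5175, 0.1665]
ee_rot: [-0.524, 0.472, 0.526, 0.476]
ft_force: [0.6, 0.5, -0.8]
grip_width: 0.502
t 37.7 p [382.9 517.5 166.5] jawyaw 95.9 x [ 0.002  0.006 -1.   ] F [ 0.6  0.5 -0.8] w 0.502 q [-1.42  0.42  0.55  1.48 -0.23  1.3   0.83]
```

View pics/s38.png

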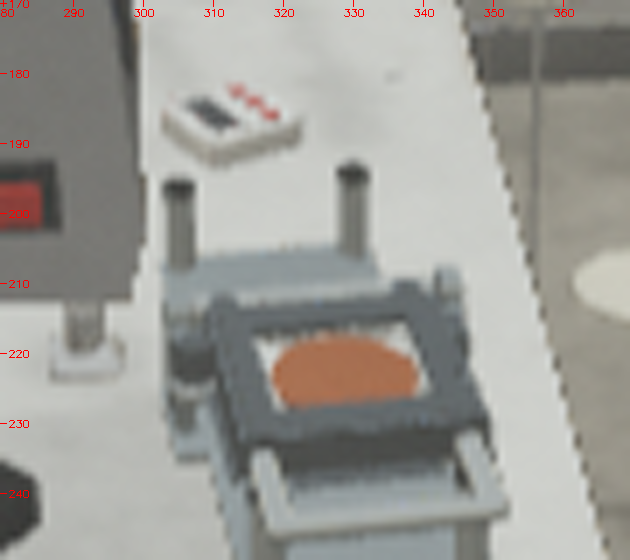

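View pics/t39.png

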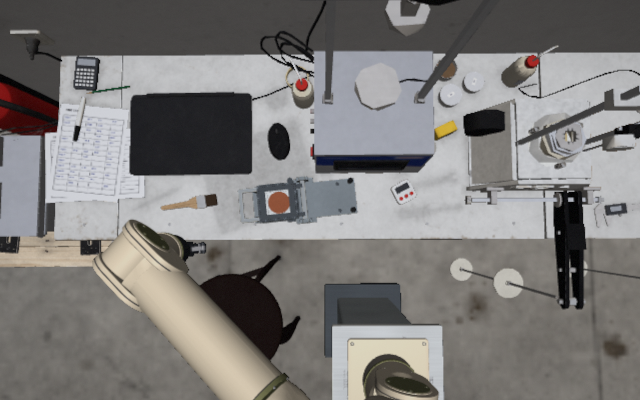

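```bash
python3 -c "
from h import *
c=np.load('t38.npz');z=c['range_z'];E=c['extrinsics'];K_=c['intrinsics']
v,u=np.mgrid[0:400,0:640]; P=np.stack([(u-K_[0,2])/K_[0,0]*z,(v-K_[1,2])/K_[1,1]*z,z],-1)
W=(P-E[:3,3])@E[:3,:3]*1000
m=(W[...,2]>50)&(W[...,2]<90)&(W[...,1]>405)&(W[...,1]<425)&(abs(W[...,0]-495)<35);print('bar',np.median(W[m],0),m.sum())
im=c['pixels'].astype(int);m=(im[...,0]-im[...,2]>60)&(u>260)&(u<300)&(v>185)&(v<220);print('stone',np.median(W[m],0),m.sum(),'pocket',st(0,74,0))
manip.hand_in()"
```

```text
bar [495.06082374 414.809661    64.00696094] 105
stone [505.96552969 308.09903686  62.59387237] 338 pocket [0.50565599 0.31285435 0.        ]
the job is handed in; nothing more can be done
```

I completed the job and handed it in at about 38 s of the 72 s allowed. `hand_in` reported no verdict, so what follows rests on my own checks.

**What I did**
- **Cassette:** I laid it in the pocket, fin up.
- **Latch:** I swung the latch bar onto its stop; pressing it there gave about 20 N at the wrist.
- **Tug:** I pulled the fin upwards with about 12–15 N at the wrist, and the latch held. The fin rose less than 1 mm under that load. This was above the 10 N at which you said the cradle starts to lift.
- **Cradle:** I swung it over by the handle in slow steps, lowered it onto the far rest until it bore the load, and let go.

**Last checks**
- The handle's top measured 64 mm above the bench, where about 66 mm is expected when it lies flat.
- The stone faces up, centred within about 5 mm of where the pocket should be.
- The timer and brush look unmoved in the top view.
- The arm stands clear and the wrist force is near zero.
- The latch is hidden underneath at the end; I last saw it closed at about 128°, on the way down.

**What disagreed or went wrong**
- **Finger length:** the fingertips sit about 31 mm short of the reported TCP. My first grasp went above the fin for that reason, and I corrected for it afterwards.
- **Camera offset:** the side camera read about 3 mm off in x from the top camera.
- **Touch on the press:** on the first approach to the pocket the gripper pressed lightly on something, most likely the press, at about 7 N. I backed off, set the cassette down and re-gripped it the other way round.
- **Swing forces:** my first estimate of the hinge was a few mm off, so radial forces reached about 20 N mid-swing. They fell to a few newtons once I corrected it.

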